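Turn a covered brush board and hold it under the glue press

TASK

One of the two boards standing in the slotted rack is a rectangular brush board, drilled on one face and with a newly stuck cover strip on the other; take it out, turn it round so that its drilled face goes onto the two pins of the press's fixed jaw, push it home against the jaw and let go of it. Then push the cross handle of the press lever down until the sprung shoe bears on the cover and its springs are squeezed about half way (6 mm, the dark groove on each plunger just at the mouth of its cup), never squeezing them solid, and keep it there: the program finishes while still holding the lever down. Leave the other board, a plain round-ended blank, standing in the rack.

Things in the scene. Friction and masses are not known exactly. Their poses are not given: they have to be found in the camera images.
- board: brush board to press: wooden, rectangular, 52 mm wide, 150 long, 23 thick (18 mm drilled board + 5 mm cover), 0.1 to 0.16 kg, on a long edge in an outer rack slot. Origin: centre of the drilled face, which has rows of small holes and two sockets, 12 mm wide, 18 deep, at y = -38 and +38 mm. x across the width (vertical; either edge may be up), y along the length, z from the drilled face out through the cover
- cover_mid (a point): centre of the board's cover face, 23 mm along the board's z from its origin. Axes as the board's
- plain_blank: the other board in the rack, to be left there: plain round-ended wooden blank 52 x 150 x 18 mm without holes, standing on edge. Origin: centre of one large face, axes like the board's
- rack: fixed wooden rack, base 170 x 130 x 15 mm, three slots 27 mm wide and 55 mm apart between slats 28 mm high and 100 mm long; the middle one is empty. Boards stand on the base, so their tops are 67 mm above the bench and 24 mm above the slats. Origin: centre of the underside; x square through the slots, y along them. The board's cover faces the rack's +x
- press: fixed lever press on an 18 mm plywood base (x -135 to 65 mm, y +-85 mm); the board stands on this base on its long edge between the fixed jaw and the sprung shoe. x: pressing direction, from the shoe to the jaw; y along the jaw; z up. Origin on the bench, 30 mm short of the jaw face. Carriage and spring cups behind the shoe are at most 46 mm high, the lever's cheeks at x = -85 mm 103 mm
- seat (a point): middle between the two pins on the jaw face, 44 mm above the bench; axes as the press's. The board's origin comes here when it is home, its z along the press's -x. The tapered pins (8 mm thick, 4 at the end) stand 9 mm out of the face towards -x at y = +-38 mm. Jaw: blocks 30 mm deep at y 28 to 74 mm each side, 62 mm high; between them a rail 40 mm high leaves a gap for fingers
- shoe: sprung shoe with a cork face, 110 mm long, from 23 to 47 mm above the bench, which bears on the cover. With the lever up the face is at x = -12 mm in the press frame: 33 mm free to the pin ends. This frame is the press's, shifted along x with the shoe
- lever: the press lever with its cross handle. Origin on its pivot, which is at x = -85, z = 85 mm in the press frame; its axes are the press's while the lever is up and turn with it
- handle_mid (a point): middle of the wooden cross handle on the lever's end: round bar 24 mm thick, 96 mm long, along the press's y. It swings about the pivot at 110 mm radius; with the lever up it is at x = -175, z = 149 mm in the press frame, so on its way down it also goes 20 mm towards -x. It takes 3 to 5 N to move, about 10 N at half squeeze
- lever_angle (a joint): angle of the press lever, rad: 0 up (a spring returns it there), growing as the handle goes down, stop at 0.70. With the board home the shoe meets the cover at about 0.43, the springs are half squeezed at about 0.56 (lever almost level, the bar's middle about 91 mm above the bench) and solid just under 0.70
- squeeze (a joint): how far the shoe's two springs are squeezed, m: 0 free, 0.012 solid; 1500 N/m with 3 N preload (12 N at 0.006). It grows only once the shoe bears on the board, by about 0.4 mm per mm of handle travel. Seen on the two plungers: 12 mm of neck show when free, the dark groove half way

How it is judged:
By the outcome, as a careful person would: the job done as asked, in the order asked, and still so for the second after the job is handed in, while the arm keeps its last pose, push and grip.
It also fails if it takes over 51 s, if anything falls off the work surface, if the arm or the gripper's body presses on something with over 40 N, if the wrist force passes 120 N, or if a joint passes its speed limit or range.

ROBOT

A 7-joint arm with a two-finger parallel gripper is mounted at the origin on a cart in front of the work surface, level with it; the furniture and walls round the work are solid. World frame = base frame: x ahead of the robot, y to its left, z up, the work surface at z = 0. Lengths are in mm, angles in rad, forces in N, time in s.
With the tool pointing down it reaches from about 400 to 850 mm from the base axis. Payload 6.9 kg.
Tool frame: the origin (TCP) lies midway between the tips of the shut fingers; the grasp point (between the pads) lies 19 mm behind it; z points along the fingers, y is the direction in which the jaws open and shut (so a half turn about z gives the same grasp; the last joint's range is limited). The gripper opens to 85 mm and grips with 20 to 120 N. Pads are 22 mm wide; open, the fingers measure 114 mm over their backs; the gripper's body (76 mm by 85 mm) begins 54 mm behind the grasp point. The pads swing forward as they close: fully open they stand 13 mm farther back than shut.
Start: joints at [-1.105, 0.507, -0.238, 1.5, 0.126, 1.149, -0.155], TCP at [220.072, 584.961, 209.075] pointing down, gripper open.
Joint ranges: [-3.08, 3.08], [-0.24, 2.05], [-1.43, 1.35], [0, 2.5], [-1.52, 4.66], [0.17, 1.96], [-2.89, 2.89]. Speed limits (rad/s): [2.39, 2.39, 3.14, 3.14, 3.14, 3.14, 3.14].

INTERFACE

Orientations are given as a rotation vector (axis times angle).
In Python, from plant import * gives the robot as it stands. The module is installed in compiled form; this text tells all that it offers.
- The arm moves only by the tool apply_moves, never from a script. Its argument "deltas" is text: rows parted by semicolons, each of 5 numbers parted by spaces: the shift along the tool's x, y, z in mm, then the turn about the tool's z in rad, then the closure, from 0 (fully open) to 1 (shut). In form: dx dy dz twist claw; .... A call has 1 to 5 rows; each row shifts and turns the commanded pose from where the row before left it, along the tool's axes as they then stand; what a row does not reach is not made up. A row lasts 1/10 s, in which the tool goes at most 50 mm and 8.59 degrees, less where a joint would pass 70% of its speed; a pose out of reach is approached as far as the arm can. A call is refused whole if a number of a shift passes 50 or a number of a turn 0.15, either way. A call with a gripper value outside its range is refused whole. The fingers move at their own pace and stop on an object; "squeeze" is the grip in N (left out, the last holds). Time passes only in rows, so rows that do not move let the fingers close. It gives the time, the measured TCP pose, the force and the opening at its end, in the units of the state.
- read_state(): the state, without advancing time (a new reading comes with each control period).
- grab_frame(name): name is "side" or "top" or "wrist"; returns the picture (384x512x3 uint8, blue, green, red); there is no depth.
- get_calibration(name): a dict with "K" (3x3 intrinsics, pixels), "view" (4x4, takes a point from world to camera coordinates); the wrist camera has in their place "tool_from_camera" (4x4, takes a point from camera to tool coordinates, whose origin is the TCP and whose axes are the flange's). Camera axes: x right, y down, z forward; pixel columns grow to the right and rows downward; lengths in mm; the calibration is good to about 2 mm. A picture is of the moment at which its call begins: read the wrist's pose just before it. get_calibration takes no time and is no camera call.
- close_job(): hands the job in, once; it reports no verdict.
Trained networks look in the newest picture that a camera, given by its name, has taken for a name from the list of things; names that differ only in an ending like _2 or _b are one class to them, and where a whole thing is asked for, a point or a joint stands for the part that bears it (a point fixed in the world has none). Each returns a list of dicts, best first, with "conf" (0 to 1); they miss things now and then, are a little off and sometimes report something else, mostly with a low value. They report only what shows in the picture. A call takes as long as a camera call.
- regions_of(camera, thing): "pixels" (384x512 bool, what is visible of it) and "bbox" ([centre column, centre row, width, height] in pixels, round what is visible of it).
- pinpoint(camera, thing): "pixel" ([row, column] in pixels: a listed point, or the origin of a listed thing).
The state is a dict: "clock": time; "q": joint angles; "joint_velocities": joint speeds; "tau": joint torques, N m; "ee_pos": TCP position; "ee_rot": TCP orientation; "wrist_force": force on the tool from outside, world axes, zero at the start; "wrist_torque": the same for the moment, N m; "finger_gap": finger opening in mm.
Only numpy, scipy, OpenCV 4.12 (cv2) and the standard library are available. Lean on these libraries where they do the work, as an engineer would, in place of code of your own. Each camera call takes 0.05 s, during which the arm holds its last target.

## Working session

There is one attempt and no reset: what is moved stays moved. The work goes in short steps, Python scripts to look and compute and a tool call to move; the robot and the scene stay as the last step left them, time stands still between calls to the robot, and variables do not carry over. Pictures are saved under pics/ and viewed, and the job is handed in when it is done.

Besides the shell and the picture viewer there is one more tool, called after ">>>" as name(argument=value, ...) on one line, values as JSON. apply_moves: Moves the arm, as the interface text tells. Its arguments: {"type":"object","properties":{"deltas":{"type":"string"},"squeeze":{"type":"number"}},"required":["deltas"]}

```bash
mkdir -p pics; ls; python3 - <<'E'
from plant import *
import cv2,numpy as np
s=read_state();print({k:np.round(v,3).tolist() for k,v in s.items()})
for n in ["side","top","wrist"]:
    f=grab_frame(n);cv2.imwrite(f"pics/{n}0.png",f)
    c=get_calibration(n);print(n,{k:np.round(v,3).tolist() for k,v in c.items()})
E
```

```text
pics
{'clock': 0.0, 'q': [-1.105, 0.508, -0.238, 1.501, 0.126, 1.149, -0.155], 'joint_velocities': [0.001, -0.001, -0.001, 0.0, -0.0, -0.0, 0.0], 'tau': [0.001, -62.059, -2.187, -24.965, 0.013, 0.012, 0.0], 'ee_pos': [219.939, 584.473, 208.259], 'ee_rot': [-0.562, -3.091, 0.003], 'wrist_force': [0.554, -0.043, 0.071], 'wrist_torque': [0.004, 0.086, 0.025], 'finger_gap': 85.377}
side {'K': [[475.325, 0.0, 247.724], [0.0, 475.325, 189.213], [0.0, 0.0, 1.0]], 'view': [[0.998, 0.055, 0.014, -534.371], [0.037, -0.434, -0.9, 124.154], [-0.043, 0.899, -0.436, 1077.316], [0.0, 0.0, 0.0, 1.0]]}
top {'K': [[354.944, 0.0, 257.675], [0.0, 354.944, 192.536], [0.0, 0.0, 1.0]], 'view': [[0.043, -0.999, 0.004, 52.387], [-0.978, -0.043, -0.204, 558.452], [0.204, 0.005, -0.979, 965.301], [0.0, 0.0, 0.0, 1.0]]}
wrist {'K': [[276.261, 0.0, 256.836], [0.0, 276.261, 189.213], [0.0, 0.0, 1.0]], 'tool_from_camera': [[0.002, -0.966, -0.259, 65.153], [1.0, 0.002, -0.001, 1.24], [0.001, -0.259, 0.966, -164.791], [0.0, 0.0, 0.0, 1.0]]}
```

View pics/side0.png

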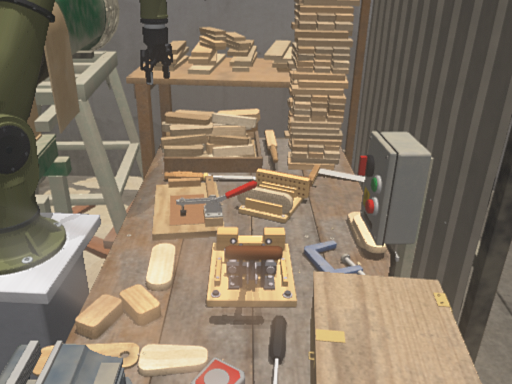

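View pics/top0.png

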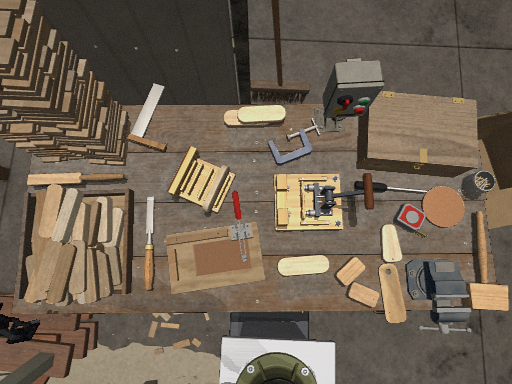

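View pics/wrist0.png

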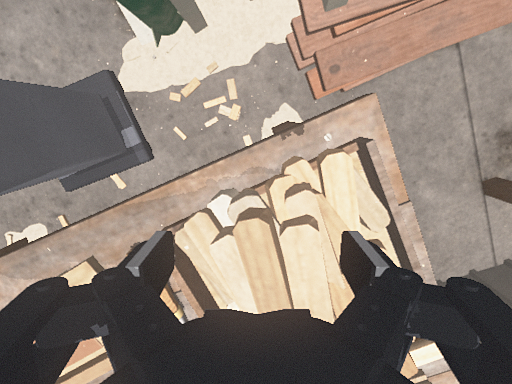

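```bash
cat > h.py <<'E'
from plant import *
import cv2,numpy as np
from scipy.spatial.transform import Rotation as R
from scipy.optimize import least_squares
def ray(n,rc,st=None):
    c=get_calibration(n);K=c["K"]
    d=np.linalg.inv(K)@np.array([rc[1],rc[0],1.])
    if n=="wrist":
        T=c["tool_from_camera"];Rt=R.from_rotvec(st["ee_rot"]).as_matrix()
        return Rt@T[:3,3]+st["ee_pos"],Rt@T[:3,:3]@d
    V=c["view"];Rm=V[:3,:3];return -Rm.T@V[:3,3],Rm.T@d
def atz(n,rc,z,st=None):
    o,d=ray(n,rc,st);return o+d*(z-o[2])/d[2]
def proj(n,P,st=None):
    c=get_calibration(n);P=np.asarray(P,float)
    if n=="wrist":
        T=np.linalg.inv(c["tool_from_camera"]);Rt=R.from_rotvec(st["ee_rot"]).as_matrix()
        p=T[:3,:3]@(Rt.T@(P-st["ee_pos"]))+T[:3,3]
    else:
        V=c["view"];p=V[:3,:3]@P+V[:3,3]
    q=c["K"]@p;return q[:2]/q[2]
def tri(obs):
    A=np.zeros((3,3));b=np.zeros(3)
    for o,d in obs:
        d=d/np.linalg.norm(d);M=np.eye(3)-np.outer(d,d);A+=M;b+=M@o
    return np.linalg.solve(A,b)
E
python3 - <<'E'
from h import *
for t in ["board","cover_mid","plain_blank","rack","press","seat","shoe","lever","handle_mid"]:
    obs=[]
    for n in ["top","side"]:
        r=pinpoint(n,t)
        print(t,n,[(np.round(x["pixel"],1).tolist(),round(x["conf"],2)) for x in r[:3]])
        if r: obs.append(ray(n,r[0]["pixel"]))
    if len(obs)==2:
        p=tri(obs);print("   ",p.round(1))
for n in ["top","side"]:
    f=cv2.imread(f"pics/{n}0.png")
    c=f[140:250,160:400] if n=="top" else f[160:310,140:320]
    cv2.imwrite(f"pics/{n}0c.png",cv2.resize(c,None,fx=3.3,fy=3.3,interpolation=cv2.INTER_CUBIC))
E
```

```text
board top []
board side [([185.4, 277.5], 0.66)]
cover_mid top [([171.7, 179.3], 0.7)]
cover_mid side [([182.5, 286.0], 0.77)]
    [619.4 314.5  30.9]
plain_blank top [([190.2, 218.5], 0.69)]
plain_blank side [([200.3, 264.4], 0.65), ([180.1, 284.9], 0.41)]
    [564.4 192.6  36.1]
rack top [([183.5, 201.6], 0.89)]
rack side [([206.6, 274.5], 0.69)]
    [592.6 251.8 -11.9]
press top [([200.9, 294.3], 0.81)]
press side [([266.1, 249.5], 0.85), ([252.0, 252.8], 0.62), ([251.8, 253.9], 0.2)]
    [544.4 -36.3  -5.6]
seat top []
seat side [([240.5, 249.9], 0.89), ([249.8, 251.3], 0.69), ([251.9, 254.2], 0.41)]
shoe top [([200.8, 295.3], 0.69)]
shoe side []
lever top [([195.7, 332.2], 0.84), ([198.8, 286.3], 0.22)]
lever side [([252.2, 251.1], 0.82)]
    [ 548.  -131.    91.8]
handle_mid top [([191.7, 366.5], 0.57)]
handle_mid side [([252.5, 253.9], 0.91)]
    [ 553.9 -210.6  143.4]
```

View pics/top0c.png

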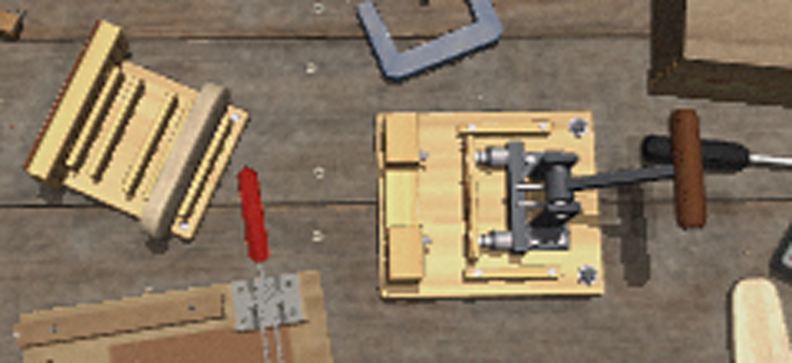

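View pics/side0c.png

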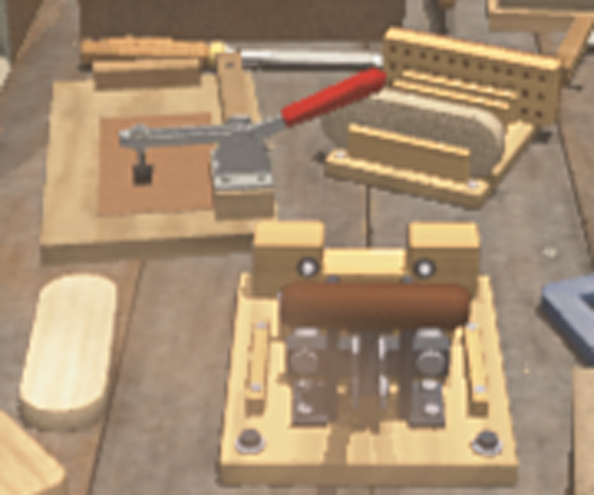

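>>> apply_moves(deltas="-44 -18 -8 0 0;-44 -18 -8 0 0;-44 -18 -8 0 0;-44 -18 -8 0 0;-44 -18 -8 0 0")

```text
clock: 1.55
ee_pos: [395.5, 421.8, 249.6]
ee_rot: [0.562, 3.091, 0.001]
wrist_force: [0.2, 0.7, -0.3]
finger_gap: 85.5
```

>>> apply_moves(deltas="-44 -18 0 0 0;-44 -18 0 0 0;-44 -18 0 0 0;-44 -18 0 0 0;-40 -18 0 0 0")

```text
clock: 2.05
ee_pos: [566.4, 261.1, 249.2]
ee_rot: [0.563, 3.09, 0.0]
wrist_force: [-0.0, 0.9, 0.2]
finger_gap: 85.6
```

>>> apply_moves(deltas="0 0 0 0 0;0 0 0 0 0")

```text
clock: 2.25
ee_pos: [565.4, 261.9, 248.7]
ee_rot: [-0.566, -3.09, 0.0]
wrist_force: [-0.4, 0.7, 0.4]
finger_gap: 85.2
```

```bash
python3 - <<'E'
from h import *
import json
s=read_state();print(s["ee_pos"],s["ee_rot"],np.round(s["q"],3),s["wrist_force"])
f=grab_frame("wrist");cv2.imwrite("pics/w1.png",f);cv2.imwrite("pics/w1z.png",cv2.resize(f,(796,597),interpolation=cv2.INTER_CUBIC))
json.dump({k:np.asarray(v).tolist() for k,v in s.items()},open("s1.json","w"))
for t in ["board","cover_mid","plain_blank","rack"]:
    r=pinpoint("wrist",t);print(t,[(np.round(x["pixel"],1).tolist(),round(x["conf"],2)) for x in r[:3]])
E
```

```text
[565.3652089  261.88812603 248.74252458] [-5.66328147e-01 -3.08963065e+00  2.54366767e-04] [-0.377  0.475 -0.158  1.44   0.076  1.234  0.665] [-0.42553548  0.70557425  0.37389124]
board [([186.4, 286.4], 0.61)]
cover_mid [([187.8, 304.6], 0.83)]
plain_blank [([181.7, 204.6], 0.58)]
rack [([178.0, 253.4], 0.91), ([184.5, 207.4], 0.71)]
```

View pics/w1z.png

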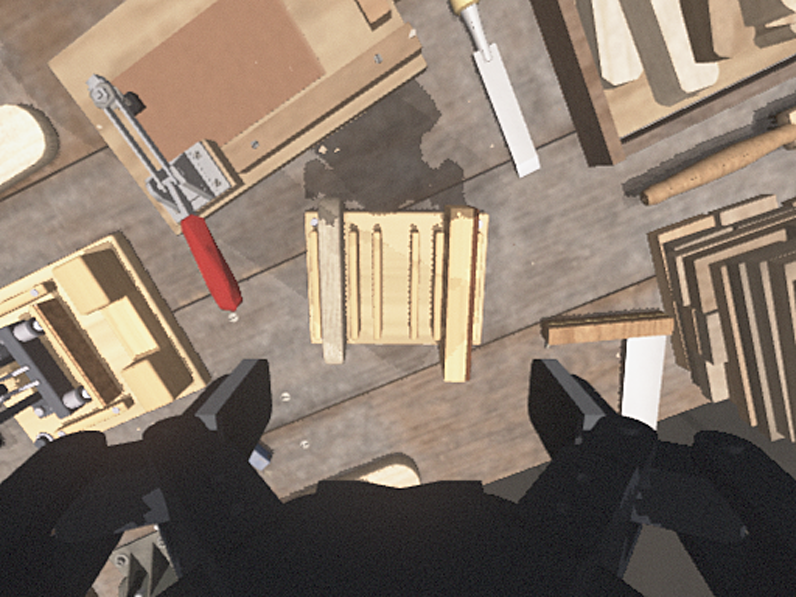

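```bash
python3 - <<'E'
from h import *
f=cv2.imread("pics/w1.png")
cv2.imwrite("pics/w1c.png",cv2.resize(f[125:255,190:330],None,fx=4.5,fy=4.5,interpolation=cv2.INTER_CUBIC))
cv2.imwrite("pics/w1p.png",cv2.resize(f[145:300,0:140],None,fx=3.8,fy=3.8,interpolation=cv2.INTER_CUBIC))
E
```

```text
(no output)
```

View pics/w1c.png

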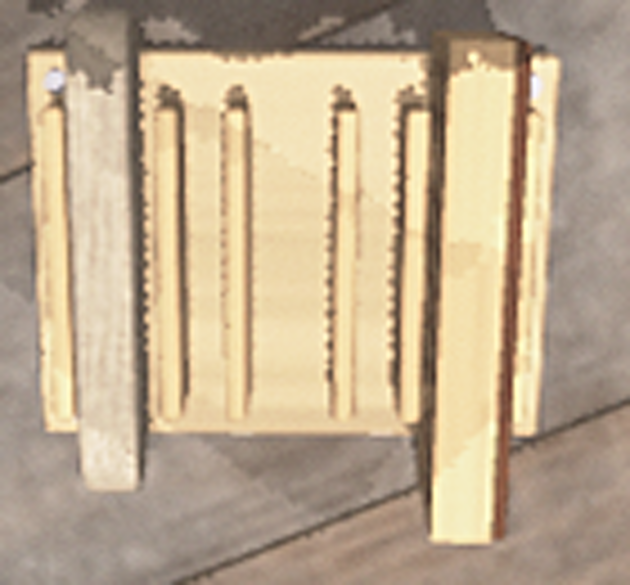

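View pics/w1p.png

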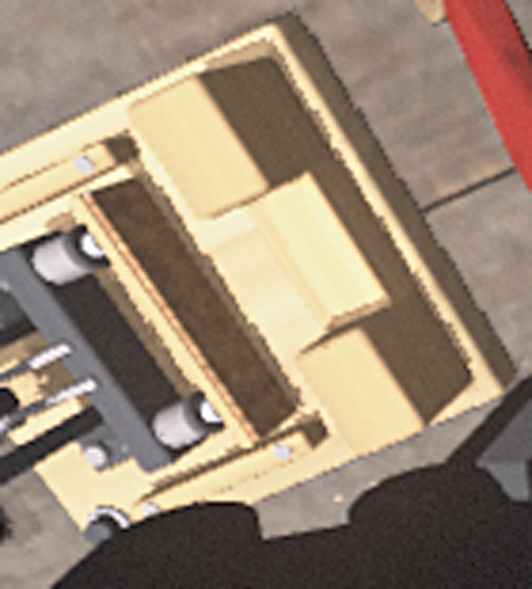

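```bash
python3 - <<'E'
from h import *
import json
s={k:np.array(v) for k,v in json.load(open("s1.json")).items()}
def px(c,off,f): return (off[0]+c[1]/f-.4, off[1]+c[0]/f-.4)
for nm,c in dict(TL=(443,68),TR=(527,66),BR=(503,541),BL=(430,541)).items():
    print(nm,atz("wrist",px(c,(125,190),4.5),67,s).round(1))
for nm,c in dict(rTL=(28,50),rTR=(560,57),rBR=(537,437),rBL=(45,432)).items():
    print(nm,atz("wrist",px(c,(125,190),4.5),15,s).round(1))
print("press")
# jaw block tops z62, base corners z18
for nm,c,z in [("baseTR",(278,25),18),("baseBR",(500,392),18),("blk1_a",(200,75),62),("blk1_b",(270,188),62),("blk1_c",(205,215),62),("blk1_d",(132,108),62),("blk2_a",(360,328),62),("blk2_b",(420,428),62),("blk2_c",(345,455),62),("blk2_d",(298,355),62),("shoeA",(80,195),47),("shoeB",(250,440),47)]:
    print(nm,atz("wrist",px(c,(145,0),3.8),z,s).round(1))
print("top")
for nm,c,z in [("TL",(377,113),18),("TR",(592,112),18),("BR",(603,295),18),("BL",(378,298),18)]:
    print(nm,atz("top",px(c,(140,160),3.3),z).round(1))
for n in ["board_c"]:
  pass
E
```

```text
TL [546.  311.6  67. ]
TR [553.6 333.4  67. ]
BR [687.3 282.3  67. ]
BL [679.4 261.4  67. ]
rTL [500.6 194.7  15. ]
rTR [561.9 351.1  15. ]
rBR [681.7 304.8  15. ]
rBL [620.5 147.8  15. ]
press
baseTR [458.4  21.7  18. ]
baseBR [623.5  29.7  18. ]
blk1_a [469.1  17.7  62. ]
blk1_b [512.3  19.3  62. ]
blk1_c [512.8  -7.2  62. ]
blk1_d [470.8 -10.2  62. ]
blk2_a [569.8  22.6  62. ]
blk2_b [613.   23.6  62. ]
blk2_c [613.   -8.1  62. ]
blk2_d [571.2  -3.8  62. ]
shoeA [490.5 -58.3  47. ]
shoeB [598.9 -52.   47. ]
top
TL [623.8  30.3  18. ]
TR [ 633.5 -167.    18. ]
BR [ 465.6 -176.2   18. ]
BL [454.2  23.7  18. ]
```

>>> apply_moves(deltas="-8 -45 0 0 0;-8 -45 0 0 0;-8 -45 0 0 0;-8 -45 0 0 0;-8 -45 0 0 0")

```text
clock: 3.0
ee_pos: [522.2, 37.7, 249.4]
ee_rot: [0.559, 3.091, 0.0]
wrist_force: [0.9, 0.3, -0.0]
finger_gap: 85.5
```

>>> apply_moves(deltas="-8 -45 0 0 0;0 0 0 0 0;0 0 0 0 0")

```text
clock: 3.3
ee_pos: [514.5, -6.8, 249.5]
ee_rot: [0.564, 3.09, 0.0]
wrist_force: [0.3, 0.2, -0.2]
finger_gap: 85.5
```

```bash
python3 - <<'E'
from h import *
import json
s=read_state();print(s["ee_pos"],s["ee_rot"],np.round(s["q"],3))
f=grab_frame("wrist");cv2.imwrite("pics/w2.png",f)
cv2.imwrite("pics/w2z.png",cv2.resize(f[60:300,110:400],None,fx=2.4,fy=2.4,interpolation=cv2.INTER_CUBIC))
json.dump({k:np.asarray(v).tolist() for k,v in s.items()},open("s2.json","w"))
for t in ["press","seat","handle_mid"]:
    r=pinpoint("wrist",t);print(t,[(np.round(x["pixel"],1).tolist(),round(x["conf"],2)) for x in r[:3]])
E
```

```text
[514.46155732  -6.78472204 249.50808692] [5.64029290e-01 3.08982403e+00 4.84234050e-04] [ 0.04   0.298 -0.1    1.721  0.033  1.124  1.139]
press [([185.7, 241.2], 0.79)]
seat [([183.9, 263.1], 0.97), ([228.5, 180.5], 0.64)]
handle_mid [([279.6, 93.8], 0.55)]
```

View pics/w2z.png

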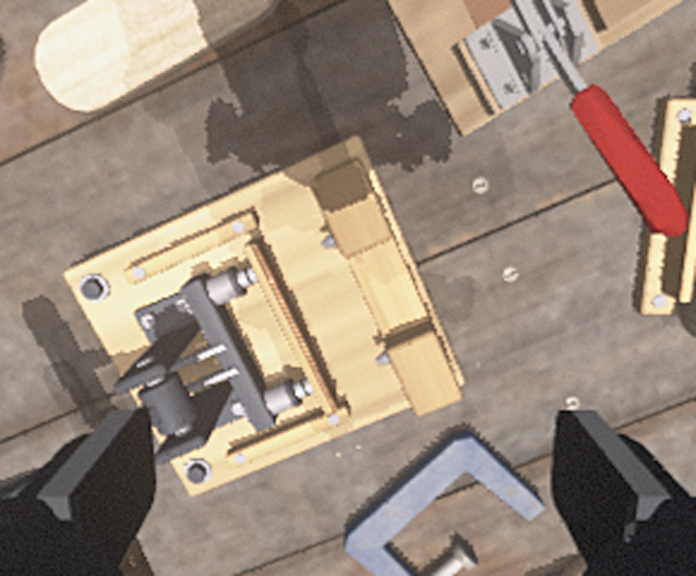

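```bash
python3 - <<'E'
from h import *
import json
s={k:np.array(v) for k,v in json.load(open("s2.json")).items()}
M=[((65,85,18),(357,138)),((-135,85,18),(67,272)),((-135,-85,18),(190,493)),((21,38,44),(326,242)),((21,-38,44),(381,359)),
((30,74,62),(314,190)),((60,74,62),(358,164)),((30,-28,62),(386,348)),((60,-28,62),(428,325)),((60,-74,62),(463,383)),((30,-74,62),(417,414))]
def f(p):
    o=[]
    c,sn=np.cos(p[2]),np.sin(p[2])
    for m,q in M:
        P=np.array([p[0]+c*m[0]-sn*m[1],p[1]+sn*m[0]+c*m[1],m[2]])
        u=proj("wrist",P,s); o+=[u[0]-(110+q[0]/2.4-.3),u[1]-(60+q[1]/2.4-.3)]
    return np.array(o)
r=least_squares(f,[543,-37,1.62],loss="soft_l1")
print(r.x,np.degrees(r.x[2]));print(f(r.x).reshape(-1,2).round(1))
c,sn=np.cos(r.x[2]),np.sin(r.x[2])
for nm,x in [("seat",30),("drop board mid",4.5),("home board mid",18.5),("handle",-175),("handle end",-194.8)]: print(nm,r.x[0]+c*x,r.x[1]+sn*x)
print(atz("wrist",(183.9,263.1),44,s),proj("wrist",[541,-7,44],s))
E
```

```text
[543.28504672 -38.57689816   1.63808787] 93.85552149885287
[[ 0.8 -3. ]
 [-3.  -0.2]
 [ 0.5  2.1]
 [-1.5  0.4]
 [-1.6  0.1]
 [-2.9 -4.5]
 [ 0.6 -3.9]
 [-0.1  0.1]
 [ 3.   0.8]
 [ 1.4  6. ]
 [ 0.4  1.4]]
seat 541.2678235693938 -8.64479481729196
drop board mid 542.9824632462952 -34.087082662106454
home board mid 542.0410924432906 -20.118767766914186
handle 555.0521817562483 -213.18083435403594
handle end 556.3835490347835 -232.93602256295077
[543.0257279   -7.12924228  44.        ] [262.67948342 182.53320668]
```

```bash
python3 - <<'E'
from h import *
import json
s={k:np.array(v) for k,v in json.load(open("s2.json")).items()}
M=[((65,85,18),(357,138)),((-135,85,18),(67,272)),((-135,-85,18),(190,493)),((21,38,44),(326,242)),((21,-38,44),(381,359)),
((30,-28,62),(386,348)),((60,-28,62),(428,325)),((30,-74,62),(417,414))]
def W(p,m):
    c,sn=np.cos(p[2]),np.sin(p[2]);return np.array([p[0]+c*m[0]-sn*m[1],p[1]+sn*m[0]+c*m[1],m[2]])
def f(p):
    o=[]
    for m,q in M:
        u=proj("wrist",W(p,m),s); o+=[u[0]-(110+q[0]/2.4-.3),u[1]-(60+q[1]/2.4-.3)]
    return np.array(o)
r=least_squares(f,[543,-37,1.62],loss="soft_l1")
print(r.x,np.degrees(r.x[2]));print(f(r.x).reshape(-1,2).round(1))
for deg,name in [(np.degrees(r.x[2]),"a"),(92.8,"b")]:
    p=r.x.copy();p[2]=np.radians(deg)
    for n,img in [("wrist","pics/w2.png"),("top","pics/top0.png")]:
        F=cv2.imread(img);x0,y0,x1,y1=(110,60,400,300) if n=="wrist" else (260,160,380,250)
        k=2.4 if n=="wrist" else 5
        Z=cv2.resize(F[y0:y1,x0:x1],None,fx=k,fy=k,interpolation=cv2.INTER_CUBIC)
        def L(pts,col):
            u=np.array([(proj(n,W(p,m),s)-(x0,y0)+.4)*k for m in pts]).round().astype(int)
            cv2.polylines(Z,[u.reshape(-1,1,2)],True,col,1)
        L([(65,85,18),(-135,85,18),(-135,-85,18),(65,-85,18)],(0,0,255))
        for g in (1,-1): L([(30,28*g,62),(60,28*g,62),(60,74*g,62),(30,74*g,62)],(255,0,0));L([(30,38*g,44),(21,38*g,44)],(0,255,0))
        cv2.imwrite(f"pics/ov_{n}_{name}.png",Z)
E
```

```text
[542.94266808 -38.27983939   1.63814882] 93.85901364735885
[[ 0.9 -3.4]
 [-2.9 -0.5]
 [ 0.6  1.9]
 [-1.4  0.1]
 [-1.5 -0.2]
 [-0.  -0.2]
 [ 3.2  0.5]
 [ 0.5  1.2]]
```

View pics/ov_wrist_a.png

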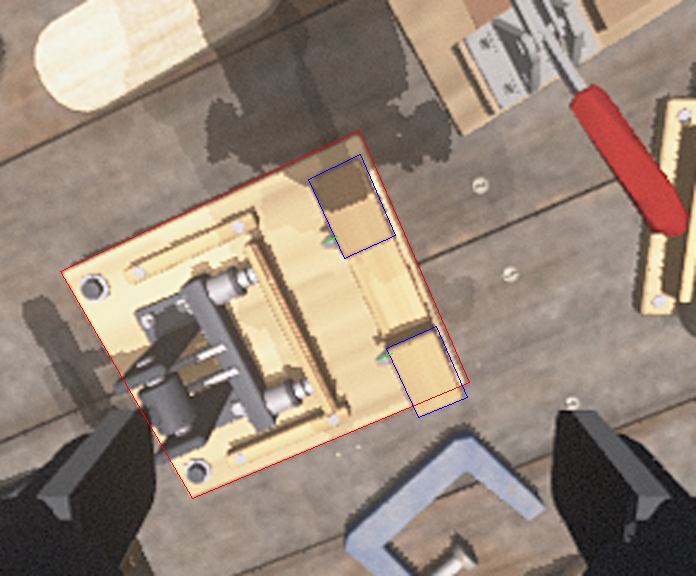

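View pics/ov_top_a.png

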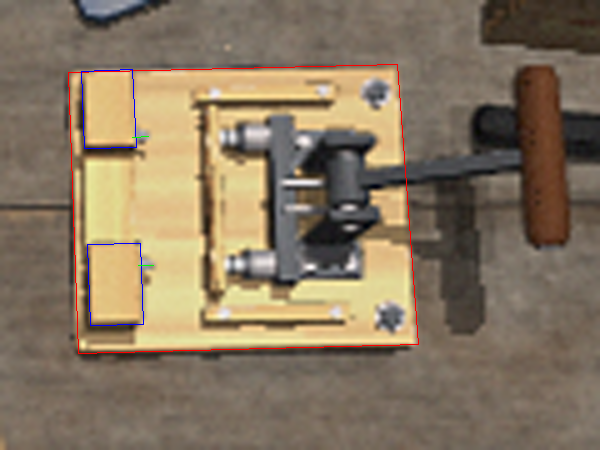

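View pics/ov_wrist_b.png

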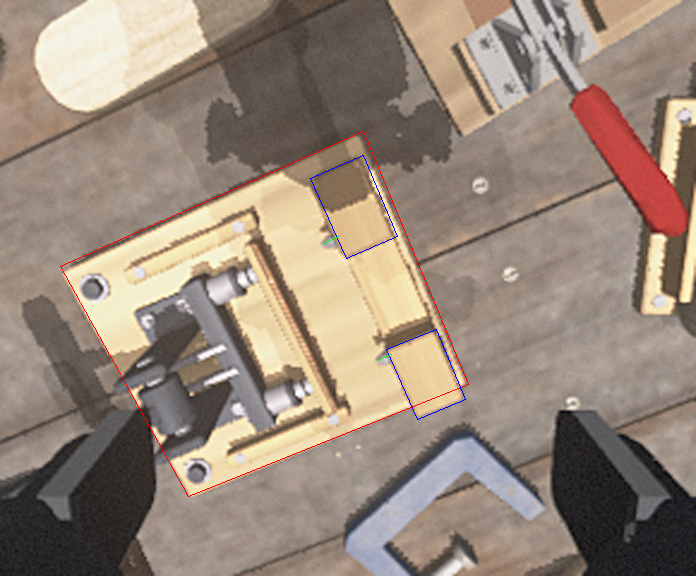

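>>> apply_moves(deltas="2.5 45.8 0 0 0;2.5 45.8 0 0 0;2.5 45.8 0 0 0;2.5 45.8 0 0 0;2.5 45.8 0 0 0")

```text
clock: 4.0
ee_pos: [583.5, 215.6, 249.0]
ee_rot: [-0.559, -3.091, -0.001]
wrist_force: [0.9, -0.4, 0.6]
finger_gap: 85.4
```

>>> apply_moves(deltas="2.5 45.8 15 0 0;2.2 46 30 0 0;0 0 45 0 0;0 0 35 0 0;0 0 0 0 0")

```text
clock: 4.5
ee_pos: [606.2, 296.0, 120.8]
ee_rot: [-0.556, -3.083, 0.01]
wrist_force: [0.1, 0.4, -0.3]
finger_gap: 85.6
```

```bash
python3 - <<'E'
from h import *
s=read_state();print(s["ee_pos"],s["ee_rot"],np.round(s["q"],3))
f=grab_frame("wrist");cv2.imwrite("pics/w3.png",f)
E
```

```text
[606.24457724 295.98198667 120.77251416] [-0.55579304 -3.08321884  0.00964848] [-0.405  0.658 -0.151  1.463  0.106  1.039  0.634]
```

View pics/w3.png

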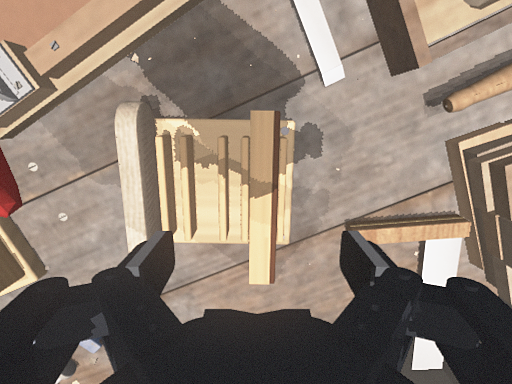

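>>> apply_moves(deltas="0 0 0 0 0;0 0 0 0 0")

```text
clock: 4.75
ee_pos: [611.5, 296.6, 129.6]
ee_rot: [0.562, 3.088, 0.004]
wrist_force: [-0.6, 0.3, 0.5]
finger_gap: 85.2
```

```bash
python3 - <<'E'
from h import *
s=read_state();print(s["ee_pos"],s["ee_rot"])
f=grab_frame("wrist");cv2.imwrite("pics/w4.png",f)
cv2.imwrite("pics/w4z.png",cv2.resize(f[95:295,205:325],None,fx=3,fy=3,interpolation=cv2.INTER_CUBIC))
import json
json.dump({k:np.asarray(v).tolist() for k,v in s.items()},open("s4.json","w"))
E
```

```text
[611.50829136 296.60183093 129.58691336] [0.5615598  3.08758232 0.00427468]
```

View pics/w4z.png

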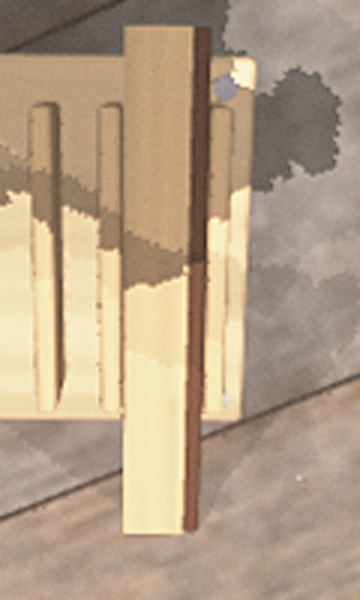

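```bash
python3 - <<'E'
from h import *
import json
s={k:np.array(v) for k,v in json.load(open("s4.json")).items()}
P=[atz("wrist",(95+y/3-.3,205+x/3-.3),67,s) for x,y in [(124,25),(211,27),(198,531),(123,534)]]
print(np.round(P,1))
P=np.array(P);print(P.mean(0), np.linalg.norm(P[3]-P[0]),np.linalg.norm(P[1]-P[0]),np.linalg.norm(P[2]-P[3]),np.degrees(np.arctan2(*(P[3]-P[0])[1::-1])),np.degrees(np.arctan2(*(P[2]-P[1])[1::-1])))
Rt=R.from_rotvec(s["ee_rot"]).as_matrix();print(Rt.T@(P.mean(0)-s["ee_pos"]), Rt)
E
```

```text
[[539.6 315.9  67. ]
 [548.1 337.   67. ]
 [687.1 283.5  67. ]
 [679.9 261.4  67. ]]
[613.68499299 299.43985887  67.        ] 150.47028540223437 22.798164840345898 23.21883272024437 -21.21809067793965 -21.069872582897222
[-0.86188604  3.21735784 62.60047858] [[-0.93595467  0.35210013  0.00378884]
 [ 0.35210927  0.93595659  0.00207984]
 [-0.00281388  0.00328072 -0.99999066]]
```

>>> apply_moves(deltas="-1 3 25 0.009 0;0 0 25 0 0;0 0 15 0 0;0 0 0 0 0")

```text
clock: 5.2
ee_pos: [611.4, 297.5, 60.6]
ee_rot: [-0.576, -3.086, 0.003]
wrist_force: [0.5, -0.2, 0.2]
finger_gap: 85.3
```

>>> apply_moves(deltas="-1 2 12 0 0;0 0 0 0 0;0 0 0 0 0")

```text
clock: 5.5
ee_pos: [614.2, 299.9, 50.3]
ee_rot: [0.576, 3.088, 0.001]
wrist_force: [0.4, -0.5, -0.6]
finger_gap: 85.6
```

```bash
python3 - <<'E'
from h import *
s=read_state();print(s["ee_pos"],s["ee_rot"])
f=grab_frame("wrist");cv2.imwrite("pics/w5.png",f)
E
```

```text
[614.16350816 299.90268601  50.27568683] [5.75962108e-01 3.08786469e+00 7.17463235e-04]
```

View pics/w5.png

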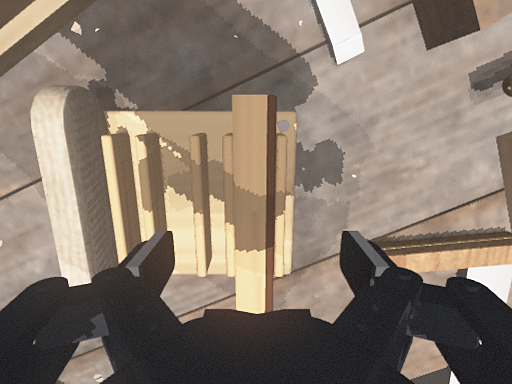

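>>> apply_moves(deltas="0 0 2 0 0.6;0 0 0 0 0.8;0 0 0 0 1;0 0 0 0 1;0 0 0 0 1", squeeze=50)

```text
clock: 6.05
ee_pos: [613.9, 299.7, 47.9]
ee_rot: [0.576, 3.088, 0.0]
wrist_force: [-0.1, -0.8, -0.0]
finger_gap: 12.5
```

>>> apply_moves(deltas="0 0 0 0 1;0 0 0 0 1;0 0 0 0 1")

```text
clock: 6.35
ee_pos: [613.9, 299.7, 47.8]
ee_rot: [-0.576, -3.088, 0.0]
wrist_force: [0.3, -0.3, -0.7]
finger_gap: 0.4
```

```bash
python3 - <<'E'
from h import *
f=grab_frame("wrist");cv2.imwrite("pics/w6.png",f)
f=grab_frame("side");cv2.imwrite("pics/s6.png",cv2.resize(f[80:280,160:400],None,fx=3,fy=3))
E
```

```text
(no output)
```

View pics/w6.png

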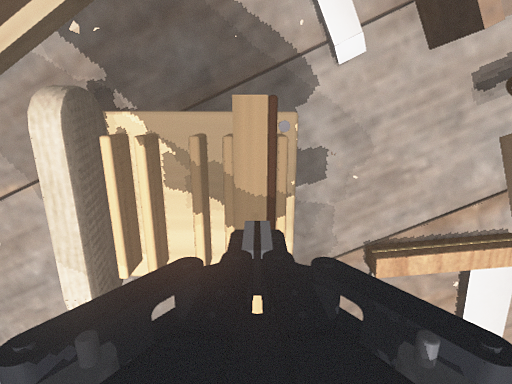

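View pics/s6.png

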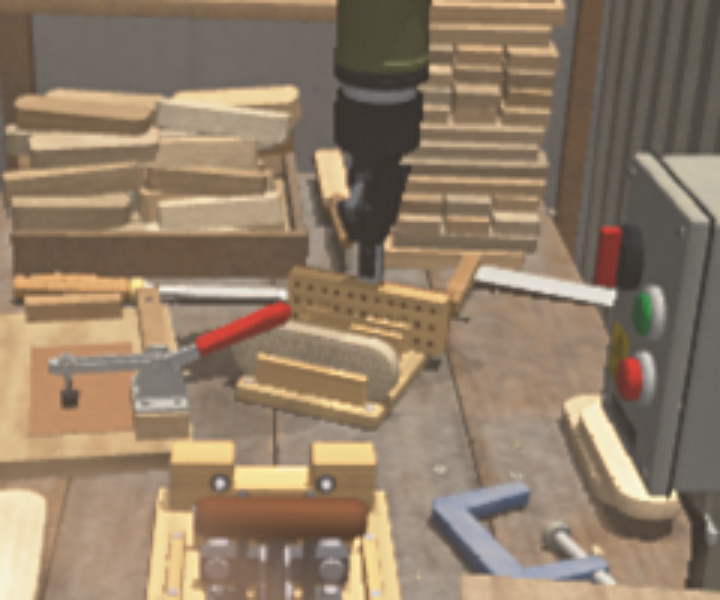

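```bash
python3 - <<'E'
from h import *
s=read_state()
Rt=R.from_rotvec(s["ee_rot"]).as_matrix()
for p in [(0,0,0),(0,0,-19),(0,0,-40),(11,0,0),(-11,0,0),(11,0,-19),(11,0,-25)]:
    P=s["ee_pos"]+Rt@np.array(p,float);print(p,P.round(1),proj("wrist",P,s).round(1),proj("side",P).round(1),proj("top",P).round(1))
print(proj("side",[613.7,299.4,67]))
f=grab_frame("top");cv2.imwrite("pics/t6.png",cv2.resize(f[120:260,140:300],None,fx=4,fy=4))
E
```

```text
(0, 0, 0) [613.8 299.7  47.8] [255.  220.9] [282.7 179.5] [182.8 170.6]
(0, 0, -19) [613.8 299.7  66.8] [254.7 233.2] [283.  173.2] [181.5 168.9]
(0, 0, -40) [613.8 299.7  87.8] [254.4 250.6] [283.4 166.1] [180.  166.9]
(11, 0, 0) [603.6 303.6  47.8] [255.  204.5] [278.9 178.8] [181.2 174. ]
(-11, 0, 0) [624.1 295.7  47.8] [255.  236.8] [286.5 180.3] [184.5 167.3]
(11, 0, -19) [603.6 303.6  66.8] [254.7 215.1] [279.2 172.5] [179.8 172.3]
(11, 0, -25) [603.6 303.6  72.8] [254.6 218.9] [279.3 170.4] [179.4 171.7]
[282.97493087 173.14093177]
```

View pics/t6.png

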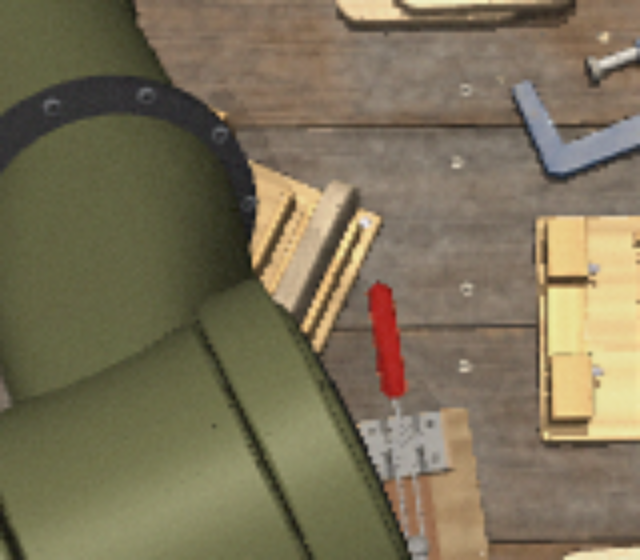

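>>> apply_moves(deltas="0 0 0 0 0;0 0 0 0 0;0 0 0 0 0;0 0 0 0 0;0 0 10 0 0")

```text
clock: 7.0
ee_pos: [614.8, 300.2, 38.8]
ee_rot: [0.576, 3.086, 0.003]
wrist_force: [0.6, -0.5, 0.4]
finger_gap: 72.2
```

>>> apply_moves(deltas="0 0 6 0 0;0 0 0 0 0.3;0 0 0 0 0.45")

```text
clock: 7.3
ee_pos: [613.6, 299.5, 31.2]
ee_rot: [-0.576, -3.088, 0.001]
wrist_force: [0.2, 0.4, -0.2]
finger_gap: 58.8
```

```bash
python3 - <<'E'
from h import *
s=read_state();print(s["ee_pos"],s["finger_gap"],s["wrist_force"])
f=grab_frame("wrist");cv2.imwrite("pics/w7.png",f)
f=grab_frame("side");cv2.imwrite("pics/s7.png",cv2.resize(f[110:220,220:350],None,fx=5,fy=5,interpolation=cv2.INTER_CUBIC))
E
```

```text
[613.58957915 299.52210785  31.21857799] 58.80659734545098 [ 0.1775286   0.37625986 -0.21967233]
```

View pics/w7.png

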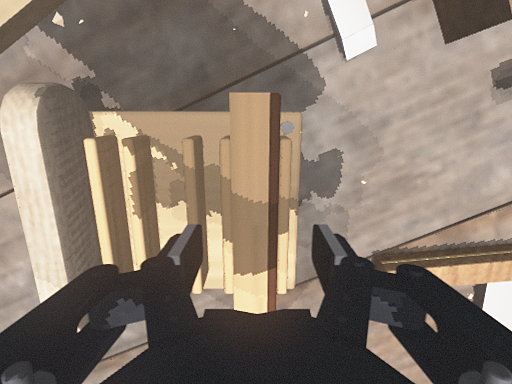

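View pics/s7.png

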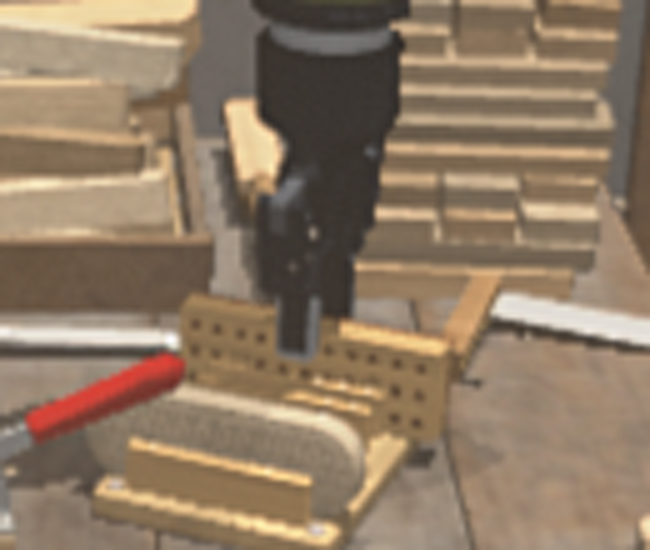

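```bash
python3 - <<'E'
from h import *
for z in (35,40,45,50,55,60,65): print(z,proj("side",[602.5,269.7,z]).round(1),proj("side",[599.7,262,z]).round(1))
E
```

```text
35 [278.4 188.3] [277.3 189.5]
40 [278.5 186.7] [277.4 187.9]
45 [278.5 185. ] [277.5 186.2]
50 [278.6 183.3] [277.6 184.5]
55 [278.7 181.6] [277.7 182.8]
60 [278.8 179.9] [277.7 181.1]
65 [278.9 178.2] [277.8 179.4]
```

>>> apply_moves(deltas="0 0 2 0 0.6;0 0 0 0 0.8;0 0 0 0 1;0 0 0 0 1;0 0 0 0 1", squeeze=60)

```text
clock: 7.9
ee_pos: [613.9, 299.6, 29.9]
ee_rot: [0.576, 3.088, -0.0]
wrist_force: [-0.1, -1.4, 1.7]
finger_gap: 21.2
```

```bash
python3 - <<'E'
from h import *
s=read_state();print(s["ee_pos"],s["finger_gap"],s["wrist_force"])
f=grab_frame("side");cv2.imwrite("pics/s8.png",cv2.resize(f[110:220,220:350],None,fx=5,fy=5,interpolation=cv2.INTER_CUBIC))
E
```

```text
[613.94048182 299.62619213  29.8968718 ] 21.160018234875633 [-0.05021017 -1.41244044  1.65950937]
```

View pics/s8.png

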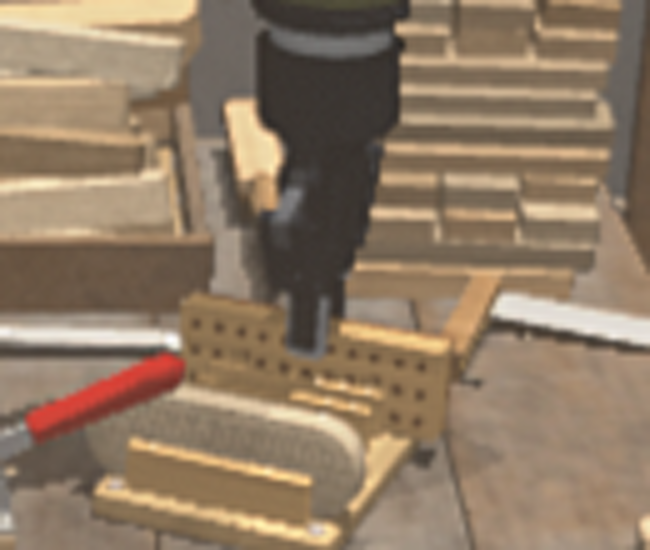

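>>> apply_moves(deltas="0 0 -5 0 1;0 0 -10 0 1;0 0 -20 0 1;0 0 -35 0 1;0 0 -40 0 1")

```text
clock: 8.45
ee_pos: [613.1, 299.4, 140.6]
ee_rot: [-0.576, -3.087, 0.002]
wrist_force: [0.2, 0.7, -0.3]
finger_gap: 21.3
```

>>> apply_moves(deltas="-3 -20 0 0 1;-7 -42 0 0 1;-7 -42 0 0.05 1;0 0 0 0.1 1;0 0 0 0.15 1")

```text
clock: 8.95
ee_pos: [592.5, 194.3, 141.0]
ee_rot: [1.042, 2.963, 0.0]
wrist_force: [-1.0, 1.0, -0.5]
finger_gap: 21.5
```

```bash
python3 - <<'E'
from h import *
s=read_state();print(s["ee_pos"],s["ee_rot"],s["finger_gap"],s["wrist_force"],np.round(s["q"],2))
f=grab_frame("side");cv2.imwrite("pics/s9.png",f)
E
```

```text
[592.51986844 194.33736485 141.04998736] [1.04209036e+00 2.96272286e+00 4.72419171e-04] 21.50894518204572 [-0.99082853  0.99614443 -0.53238435] [-0.31  0.56 -0.07  1.6   0.04  0.98  0.5 ]
```

View pics/s9.png

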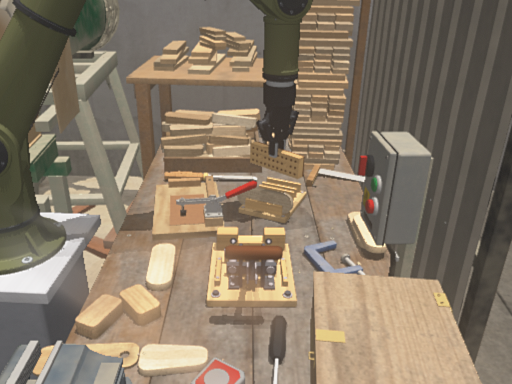

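>>> apply_moves(deltas="0 0 0 0.15 1;0 0 0 0.15 1;0 0 0 0.15 1;0 0 0 0.15 1;0 0 0 0.15 1")

```text
clock: 9.5
ee_pos: [592.2, 197.1, 140.4]
ee_rot: [-2.049, -2.381, -0.001]
wrist_force: [-0.1, -0.3, -1.2]
finger_gap: 21.8
```

>>> apply_moves(deltas="0 0 0 0.15 1;0 0 0 0.15 1;0 0 0 0.15 1;0 0 0 0.15 1;0 0 0 0.15 1")

```text
clock: 10.0
ee_pos: [592.1, 197.3, 140.3]
ee_rot: [-2.778, -1.465, -0.001]
wrist_force: [1.7, 0.6, -1.6]
finger_gap: 21.2
```

>>> apply_moves(deltas="0 0 0 0.15 1;0 0 0 0.15 1;0 0 0 0.15 1;0 0 0 0.12 1;0 0 0 0.05 1")

```text
clock: 10.5
ee_pos: [592.0, 197.5, 140.2]
ee_rot: [-3.092, -0.551, 0.0]
wrist_force: [0.1, 0.2, -0.8]
finger_gap: 21.4
```

```bash
cat > st.py <<'E'
from h import *
import sys
def st():
    s=read_state();Rt=R.from_rotvec(s["ee_rot"]).as_matrix()
    print("pos",s["ee_pos"].round(1),"yawy",np.degrees(np.arctan2(Rt[1,1],Rt[0,1])).round(2),"tilt",Rt[2,:2].round(3),"gap",round(s["finger_gap"],1),"F",s["wrist_force"].round(1),"t",round(s["clock"],2),"q",np.round(s["q"],2))
    return s,Rt
def to(tx,ty,s,Rt):
    print("delta tool",(Rt.T@np.array([tx-s["ee_pos"][0],ty-s["ee_pos"][1],0])).round(1))
E
python3 -c "
from st import *
s,Rt=st();to(543.,-34.2,s,Rt)"
```

```text
pos [592.  197.5 140.2] yawy -69.8 tilt [ 0.    -0.001] gap 21.4 F [ 0.1  0.2 -0.8] t 10.5 q [-0.67  0.61  0.52  1.61 -0.34  1.02 -1.26]
delta tool [-1.260e+02  2.005e+02 -1.000e-01]
```

>>> apply_moves(deltas="-25 40 0 0 1;-25 40 0 0 1;-25 40 0 0 1;-25 40 0 0 1;-25 40 0 0 1")

```text
clock: 11.0
ee_pos: [543.7, -35.3, 140.4]
ee_rot: [-3.091, -0.558, -0.001]
wrist_force: [0.5, 0.6, -1.6]
finger_gap: 21.2
```

>>> apply_moves(deltas="0 0 0 0.15 1;0 0 0 0.14 1;0 0 0 0 1;0 0 0 0 1")

```text
clock: 11.4
ee_pos: [544.2, -33.6, 140.0]
ee_rot: [-3.139, -0.109, -0.0]
wrist_force: [0.3, -0.6, -1.1]
finger_gap: 21.6
```

```bash
python3 -c "
from st import *
s,Rt=st();to(543.,-34.2,s,Rt)
f=grab_frame('wrist');cv2.imwrite('pics/w10.png',f)
f=grab_frame('side');cv2.imwrite('pics/s10.png',cv2.resize(f[120:320,160:360],None,fx=3,fy=3))
f=grab_frame('top');cv2.imwrite('pics/t10.png',f)
"
```

```text
pos [544.2 -33.6 140. ] yawy -86.01 tilt [ 0. -0.] gap 21.6 F [ 0.3 -0.6 -1.1] t 11.4 q [-0.38  0.51  0.61  1.82 -0.36  0.92 -1.11]
delta tool [-1.3  0.5 -0. ]
```

View pics/w10.png

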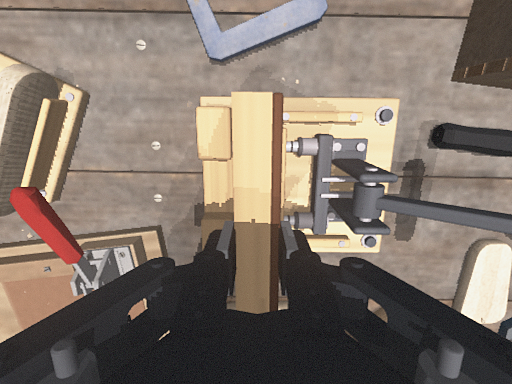

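View pics/s10.png

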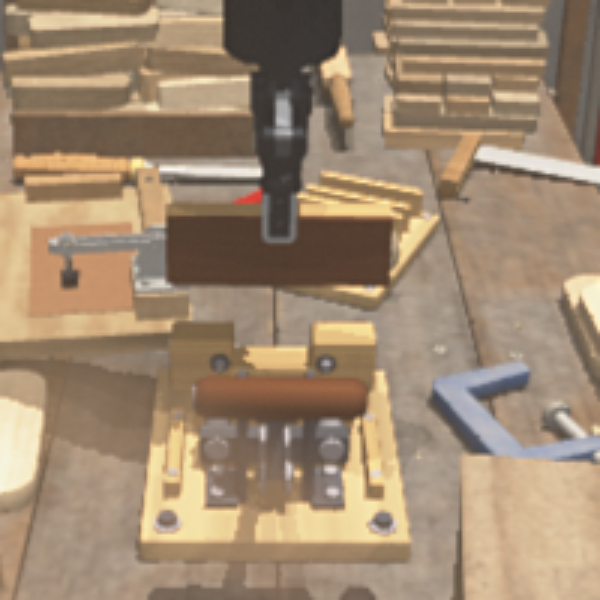

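```bash
python3 -c "
from h import *
for d in (-75,75):
  for z in (125,177): print(d,z,proj('side',[544.2+d,-33.6-11.5+d*.07,z]).round(1))
p=np.array([543,-38.4]);t=np.radians(93.4)
for y in (38,-38): print('pin',proj('side',[p[0]+21*np.cos(t)-np.sin(t)*y,p[1]+21*np.sin(t)+np.cos(t)*y,44]).round(1))
"
```

```text
-75 125 [214.5 214.4]
-75 177 [214.1 191.3]
75 125 [289.  214.8]
75 177 [290.4 191.7]
pin [232.9 241.3]
pin [268.3 241.7]
```

View pics/t10.png

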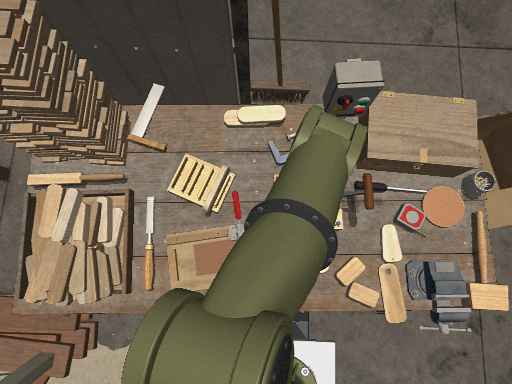

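>>> apply_moves(deltas="-2.4 0.5 0 0.01 1;0 0 30 0 1;0 0 25 0 1;0 0 0 0 1")

```text
clock: 11.95
ee_pos: [539.4, -34.3, 82.3]
ee_rot: [-3.14, -0.084, 0.009]
wrist_force: [-0.4, -0.7, -0.7]
finger_gap: 21.5
```

```bash
python3 -c "
from st import *
s,Rt=st();to(541.8,-34.2,s,Rt)
f=grab_frame('wrist');cv2.imwrite('pics/w11.png',f)
f=grab_frame('side');cv2.imwrite('pics/s11.png',cv2.resize(f[180:300,190:310],None,fx=5,fy=5,interpolation=cv2.INTER_CUBIC))
"
```

```text
pos [539.4 -34.3  82.3] yawy -86.92 tilt [-0.005 -0.001] gap 21.5 F [-0.4 -0.7 -0.7] t 11.95 q [-0.35  0.58  0.57  1.89 -0.43  0.8  -1.06]
delta tool [ 2.4  0.  -0. ]
```

View pics/w11.png

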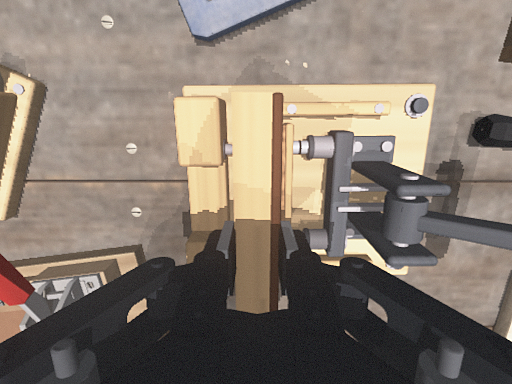

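View pics/s11.png

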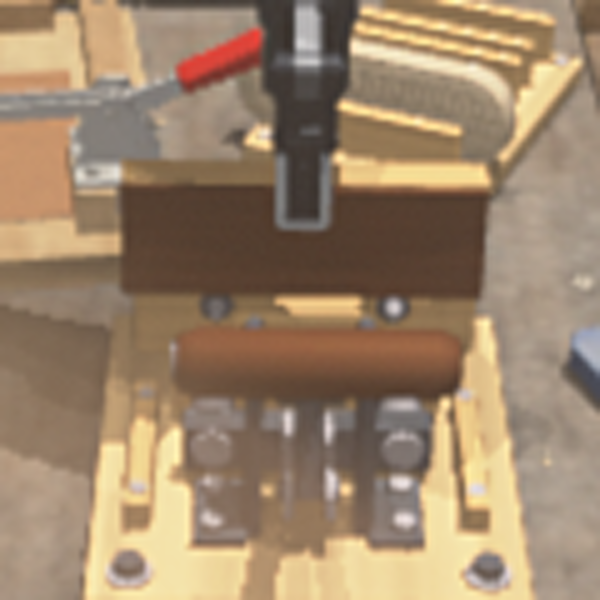

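>>> apply_moves(deltas="2 0 20 0 1;0 0 0 0 1;0 0 0 0 1")

```text
clock: 12.35
ee_pos: [544.0, -35.1, 65.9]
ee_rot: [3.14, 0.083, 0.001]
wrist_force: [-0.7, -0.8, -0.1]
finger_gap: 21.5
```

```bash
python3 -c "
from st import *
s,Rt=st();to(541.8,-34.2,s,Rt)
f=grab_frame('wrist');cv2.imwrite('pics/w12.png',f)
f=grab_frame('side');cv2.imwrite('pics/s12.png',cv2.resize(f[180:300,190:310],None,fx=5,fy=5,interpolation=cv2.INTER_CUBIC))
X=s['ee_pos'];t=np.radians(3.4);a=np.array([np.cos(t),np.sin(t),0]);b=np.array([np.sin(t),-np.cos(t),0])
for d in (-75,75):
  for z in (-15,37): print(d,z,((proj('side',X+a*d+b*11.5+np.array([0,0,z]))-(190,180)+.4)*5).round(0))
"
```

```text
pos [544.  -35.1  65.9] yawy -86.98 tilt [0.001 0.   ] gap 21.5 F [-0.7 -0.8 -0.1] t 12.35 q [-0.33  0.6   0.55  1.9  -0.45  0.76 -1.05]
delta tool [-2.2 -1.  -0. ]
-75 -15 [129. 331.]
-75 37 [127. 223.]
75 -15 [489. 335.]
75 37 [495. 226.]
```

View pics/w12.png

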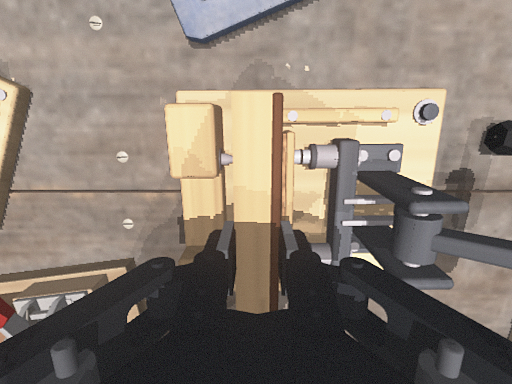

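View pics/s12.png

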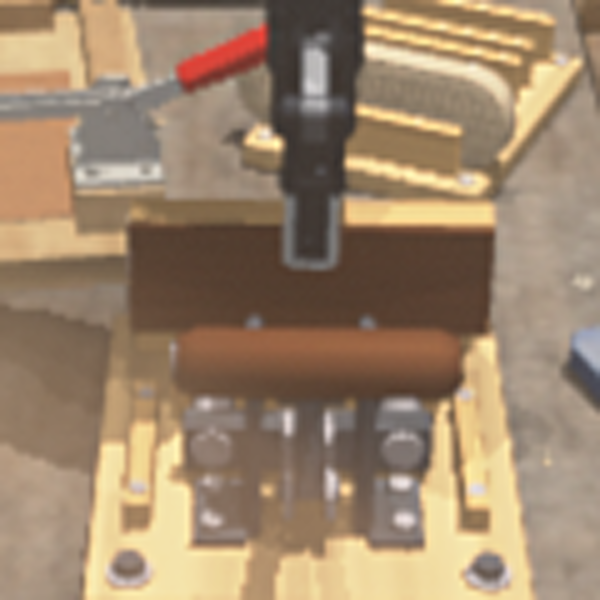

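>>> apply_moves(deltas="-1.2 -1 10 0 1;0 0 10 0 1;0 0 7 0 1;0 0 0 0 1;0 0 0 0 1")

```text
clock: 12.95
ee_pos: [542.2, -34.1, 37.5]
ee_rot: [3.14, 0.082, -0.001]
wrist_force: [-0.0, 0.1, -0.5]
finger_gap: 21.6
```

```bash
python3 -c "
from st import *
s,Rt=st();to(542.7,-34,s,Rt)
f=grab_frame('wrist');cv2.imwrite('pics/w13.png',f)
f=grab_frame('side');cv2.imwrite('pics/s13.png',cv2.resize(f[180:300,190:310],None,fx=5,fy=5,interpolation=cv2.INTER_CUBIC))
"
```

```text
pos [542.2 -34.1  37.5] yawy -86.99 tilt [-0.001  0.   ] gap 21.6 F [-0.   0.1 -0.5] t 12.95 q [-0.31  0.64  0.52  1.93 -0.48  0.69 -1.02]
delta tool [ 0.5 -0.1 -0. ]
```

View pics/w13.png

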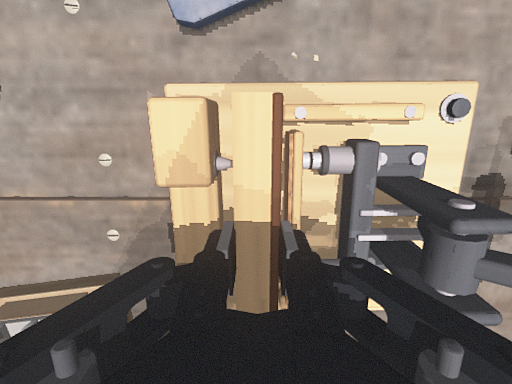

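View pics/s13.png

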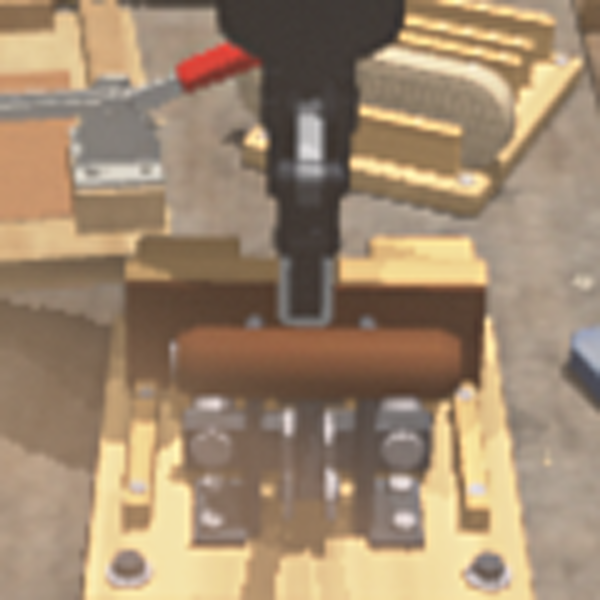

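>>> apply_moves(deltas="0.4 0 3 0 1;0 0 0 0 1")

```text
clock: 13.25
ee_pos: [542.8, -33.9, 34.6]
ee_rot: [-3.14, -0.083, 0.0]
wrist_force: [0.7, -0.8, -1.5]
finger_gap: 21.5
```

>>> apply_moves(deltas="0 0 1 0 1;0 0 0 0 1")

```text
clock: 13.45
ee_pos: [542.8, -33.9, 33.7]
ee_rot: [-3.14, -0.083, 0.0]
wrist_force: [0.4, -0.5, -1.7]
finger_gap: 21.7
```

>>> apply_moves(deltas="0 0 0.7 0 1;0 0 0 0 1")

```text
clock: 13.65
ee_pos: [542.8, -33.9, 33.0]
ee_rot: [-3.14, -0.083, 0.0]
wrist_force: [0.4, 0.2, -0.3]
finger_gap: 21.6
```

>>> apply_moves(deltas="0 -2 0.3 0 1;0 -2 0 0 1;0 -2 0 0 1")

```text
clock: 13.95
ee_pos: [542.5, -27.8, 32.8]
ee_rot: [3.14, 0.083, 0.0]
wrist_force: [0.4, 0.4, 0.2]
finger_gap: 21.0
```

>>> apply_moves(deltas="0 -2 0 0 1;0 -1.5 0 0 1;0 0 0 0 1")

```text
clock: 14.25
ee_pos: [542.3, -24.0, 32.9]
ee_rot: [-3.14, -0.084, -0.0]
wrist_force: [-0.2, 0.8, -0.0]
finger_gap: 21.5
```

>>> apply_moves(deltas="0 -1.5 0 0 1;0 -1.5 0 0 1;0 0 0 0 1")

```text
clock: 14.55
ee_pos: [542.3, -22.9, 32.9]
ee_rot: [3.138, 0.083, 0.001]
wrist_force: [-0.4, -4.3, -0.0]
finger_gap: 21.3
```

```bash
python3 -c "
from st import *
s,Rt=st()
f=grab_frame('wrist');cv2.imwrite('pics/w14.png',f);cv2.imwrite('pics/w14z.png',cv2.resize(f[70:270,130:330],None,fx=3,fy=3,interpolation=cv2.INTER_CUBIC))
f=grab_frame('side');cv2.imwrite('pics/s14.png',cv2.resize(f[180:300,190:310],None,fx=5,fy=5,interpolation=cv2.INTER_CUBIC))
"
```

```text
pos [542.3 -22.9  32.9] yawy -86.99 tilt [0.    0.002] gap 21.3 F [-0.4 -4.3 -0. ] t 14.55 q [-0.33  0.65  0.52  1.94 -0.49  0.68 -1.03]
```

View pics/w14z.png

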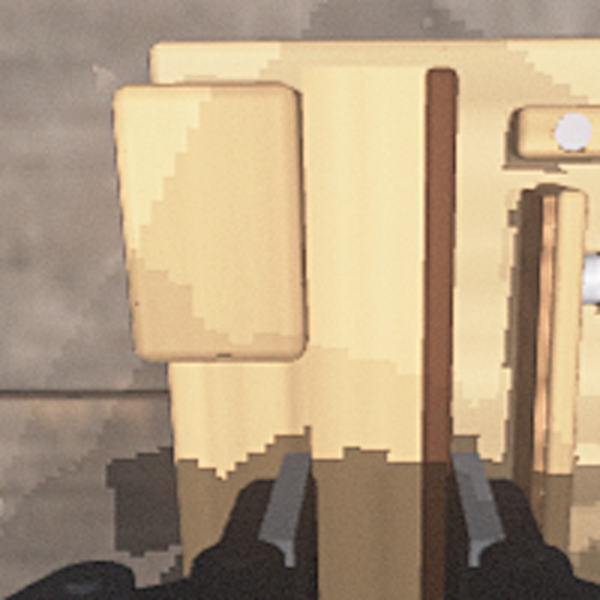

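View pics/s14.png

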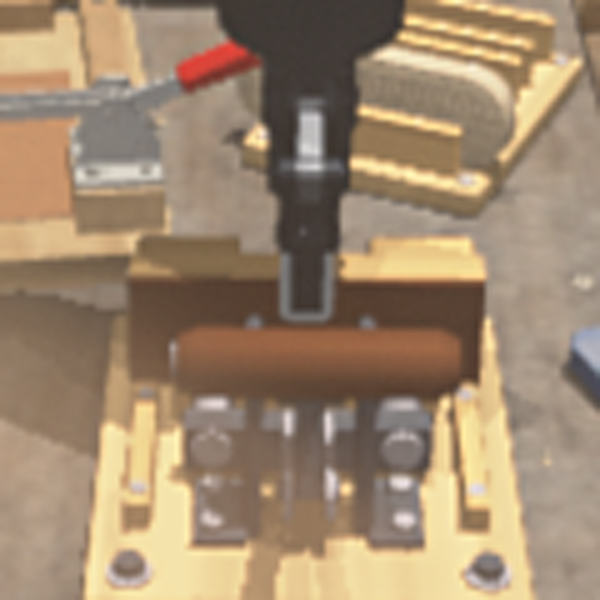

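>>> apply_moves(deltas="0 -1.5 0 0 1;0 0 0 0 1;0 0 0 0 1")

```text
clock: 14.95
ee_pos: [542.3, -22.5, 33.0]
ee_rot: [3.137, 0.082, 0.001]
wrist_force: [0.4, -7.6, -1.7]
finger_gap: 21.5
```

>>> apply_moves(deltas="0 -2 0 0 1;0 0 0 0 1;0 -2 0 0 1;0 0 0 0 1")

```text
clock: 15.35
ee_pos: [542.4, -22.0, 33.1]
ee_rot: [3.133, 0.077, 0.003]
wrist_force: [-0.4, -16.4, -2.2]
finger_gap: 21.2
```

```bash
python3 -c "
from st import *
s,Rt=st();print(s['wrist_torque'])
f=grab_frame('wrist');cv2.imwrite('pics/w15.png',f);cv2.imwrite('pics/w15z.png',cv2.resize(f[70:270,130:330],None,fx=3,fy=3,interpolation=cv2.INTER_CUBIC))
"
```

```text
pos [542.4 -22.   33.1] yawy -87.17 tilt [0.002 0.008] gap 21.2 F [ -0.4 -16.4  -2.2] t 15.35 q [-0.34  0.65  0.52  1.94 -0.49  0.68 -1.04]
[-3.87079236 -0.10211289  0.47477147]
```

View pics/w15z.png

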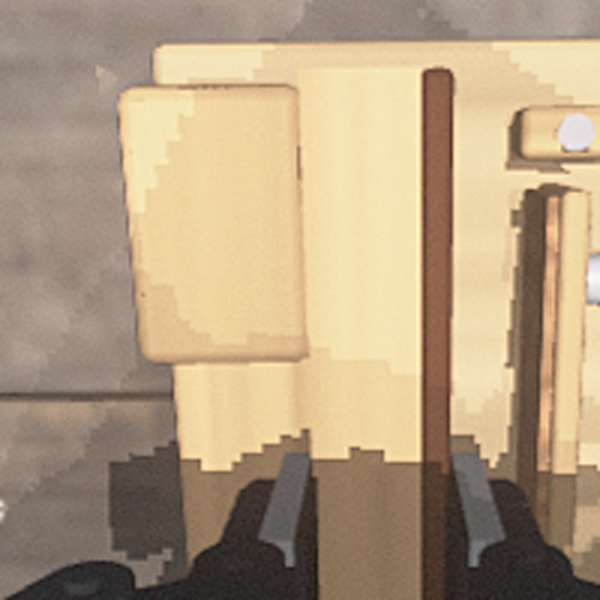

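>>> apply_moves(deltas="0 0 0 -0.008 1;0 0 0 0 1;0 0 0 -0.006 1;0 0 0 0 1")

```text
clock: 15.8
ee_pos: [542.5, -21.9, 33.2]
ee_rot: [3.133, 0.096, 0.003]
wrist_force: [-0.0, -15.4, -2.8]
finger_gap: 21.2
```

```bash
python3 -c "
from st import *
s,Rt=st();print(s['wrist_torque'])
f=grab_frame('side');cv2.imwrite('pics/s16.png',cv2.resize(f[210:270,200:300],None,fx=7,fy=7,interpolation=cv2.INTER_CUBIC))
"
```

```text
pos [542.5 -21.9  33.2] yawy -86.49 tilt [0.002 0.007] gap 21.2 F [ -0.  -15.4  -2.8] t 15.8 q [-0.34  0.65  0.52  1.94 -0.48  0.68 -1.03]
[-3.80110744 -0.19418944 -0.33014624]
```

View pics/s16.png

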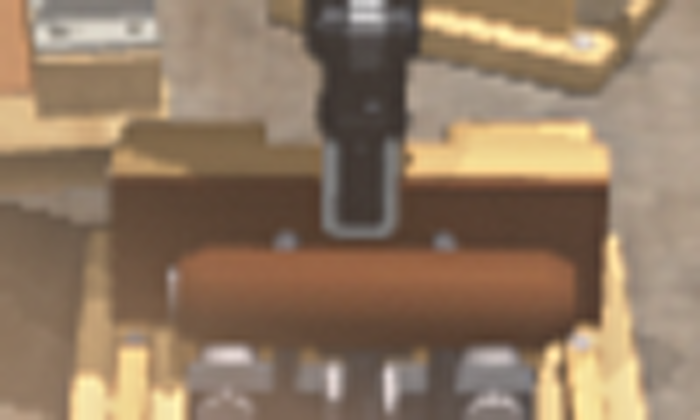

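>>> apply_moves(deltas="0 3 0 0.004 1;0 1 0 0 1")

```text
clock: 16.05
ee_pos: [542.4, -22.2, 33.0]
ee_rot: [3.138, 0.094, 0.002]
wrist_force: [-0.2, -5.1, 0.3]
finger_gap: 21.4
```

>>> apply_moves(deltas="0 0 0 0 0.75;0 0 0 0 0.5;0 0 0 0 0.3;0 0 0 0 0.3")

```text
clock: 16.45
ee_pos: [542.0, -19.0, 32.7]
ee_rot: [-3.139, -0.1, 0.001]
wrist_force: [-0.5, -0.9, -0.0]
finger_gap: 59.6
```

```bash
python3 -c "
from st import *
s,Rt=st();print(s['wrist_torque'])
f=grab_frame('wrist');cv2.imwrite('pics/w17.png',f);cv2.imwrite('pics/w17z.png',cv2.resize(f[70:270,130:330],None,fx=3,fy=3,interpolation=cv2.INTER_CUBIC))
"
```

```text
pos [542.  -19.   32.7] yawy -86.36 tilt [-0.    -0.001] gap 59.6 F [-0.5 -0.9 -0. ] t 16.45 q [-0.33  0.65  0.51  1.94 -0.49  0.68 -1.03]
[-0.07065082  0.00203679 -0.05220073]
```

View pics/w17z.png

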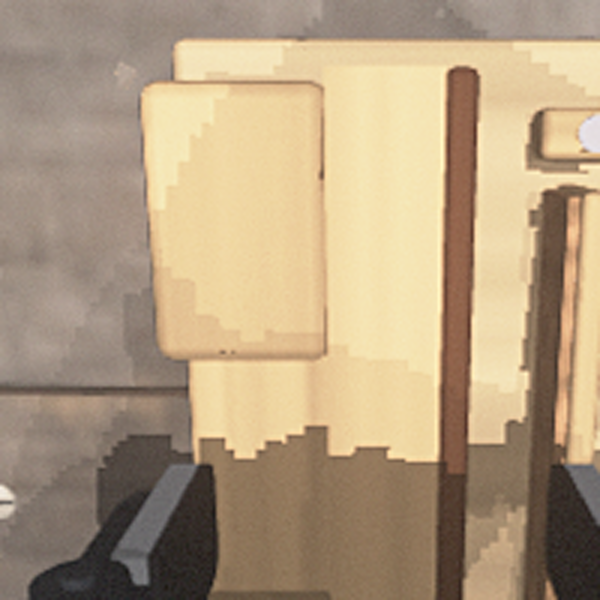

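>>> apply_moves(deltas="0 0 -15 0 0.3;0 0 -35 0 0.3;0 0 -45 0 0.3;0 0 -45 0 0.6;0 0 -27 0 1")

```text
clock: 17.0
ee_pos: [542.9, -20.0, 203.2]
ee_rot: [-3.14, -0.099, -0.005]
wrist_force: [0.4, -0.2, -0.1]
finger_gap: 31.7
```

>>> apply_moves(deltas="0 40 0 0 1;0 45 0 0 1;0 45 0 0 1;-1 45 0 0 1;0 20 0 0 1")

```text
clock: 17.5
ee_pos: [552.3, -219.3, 200.1]
ee_rot: [3.138, 0.092, -0.0]
wrist_force: [-0.6, 0.4, 0.3]
finger_gap: -0.2
```

>>> apply_moves(deltas="0 0 0 0 1;0 0 0 0 1")

```text
clock: 17.7
ee_pos: [553.2, -214.1, 199.5]
ee_rot: [-3.139, -0.098, 0.001]
wrist_force: [1.1, 0.3, -0.9]
finger_gap: 0.3
```

```bash
python3 -c "
from st import *
s,Rt=st();to(553.5,-215,s,Rt)
f=grab_frame('wrist');cv2.imwrite('pics/w18.png',f)
f=grab_frame('side');cv2.imwrite('pics/s18.png',cv2.resize(f[100:320,150:350],None,fx=2.7,fy=2.7,interpolation=cv2.INTER_CUBIC))
"
```

```text
pos [ 553.2 -214.1  199.5] yawy -86.43 tilt [-0.    -0.001] gap 0.3 F [ 1.1  0.3 -0.9] t 17.7 q [-0.06  0.53  0.64  1.61 -0.34  1.12 -0.84]
delta tool [ 0.2  0.9 -0. ]
```

View pics/w18.png

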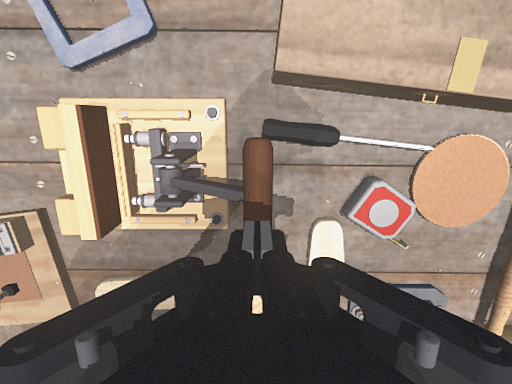

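View pics/s18.png

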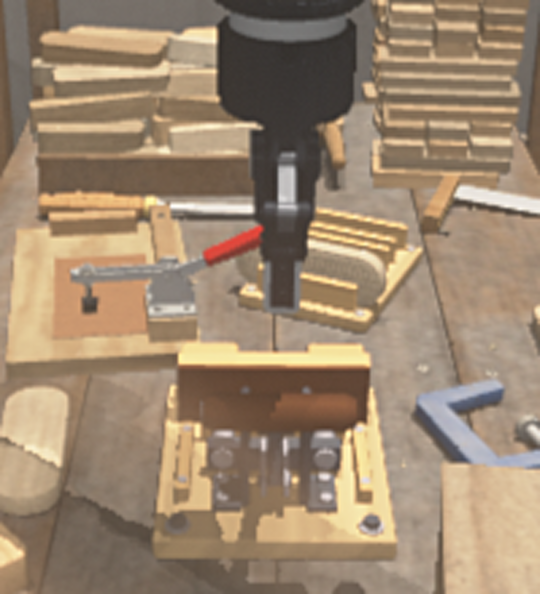

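```bash
python3 -c "
from h import *
for z in (200,210,215,220,225,230): print(z,proj('side',[553,-214,z]).round(1),proj('side',[553,-228,z]).round(1))
"
```

```text
200 [253.2 224.5] [252.8 228.9]
210 [253.3 219.2] [252.9 223.5]
215 [253.3 216.5] [253.  220.8]
220 [253.4 213.8] [253. 218.]
225 [253.5 211. ] [253.1 215.2]
230 [253.5 208.3] [253.1 212.5]
```

>>> apply_moves(deltas="0 0 25 0 1;0 1 20 0 1;0 0 0 0 1")

```text
clock: 18.1
ee_pos: [552.5, -212.7, 152.4]
ee_rot: [-3.137, -0.103, 0.006]
wrist_force: [-0.1, 0.7, -1.1]
finger_gap: 0.3
```

>>> apply_moves(deltas="0 1 4 0 1;0 0 3 0 1;0 0 0 0 1")

```text
clock: 18.4
ee_pos: [553.8, -216.4, 148.3]
ee_rot: [3.14, 0.099, 0.001]
wrist_force: [0.3, -0.5, -0.5]
finger_gap: 0.1
```

>>> apply_moves(deltas="0 1 2 0 1;0 0 0 0 1")

```text
clock: 18.6
ee_pos: [553.6, -217.8, 146.0]
ee_rot: [3.14, 0.098, 0.001]
wrist_force: [-0.4, -0.5, -0.4]
finger_gap: -0.1
```

>>> apply_moves(deltas="0 0 2 0 1;0 0 0 0 1")

```text
clock: 18.8
ee_pos: [553.4, -217.6, 143.6]
ee_rot: [-3.14, -0.098, 0.0]
wrist_force: [-0.8, 0.5, -0.8]
finger_gap: 0.2
```

>>> apply_moves(deltas="0 0 2 0 1;0 0 0 0 1")

```text
clock: 19.0
ee_pos: [553.4, -217.5, 141.5]
ee_rot: [-3.14, -0.099, 0.001]
wrist_force: [0.8, 0.1, -0.4]
finger_gap: -0.1
```

>>> apply_moves(deltas="0 0 2 0 1;0 0 0 0 1")

```text
clock: 19.2
ee_pos: [553.4, -217.5, 139.5]
ee_rot: [-3.14, -0.099, 0.001]
wrist_force: [-0.3, 1.4, -0.7]
finger_gap: -0.1
```

>>> apply_moves(deltas="0 0 2 0 1;0 0 0 0 1")

```text
clock: 19.4
ee_pos: [553.7, -218.3, 138.0]
ee_rot: [3.139, 0.098, 0.001]
wrist_force: [-0.4, -2.0, 2.2]
finger_gap: -0.2
```

>>> apply_moves(deltas="0 0 2 0 1;0 0 0 0 1")

```text
clock: 19.6
ee_pos: [553.8, -219.0, 136.3]
ee_rot: [3.138, 0.097, 0.002]
wrist_force: [-1.0, -3.1, 4.5]
finger_gap: -0.3
```

>>> apply_moves(deltas="0 3 5 0 1;0 3 5 0 1;0 0 0 0 1")

```text
clock: 19.9
ee_pos: [553.8, -223.9, 125.3]
ee_rot: [-3.14, -0.098, 0.001]
wrist_force: [0.2, -2.7, 2.0]
finger_gap: 0.2
```

```bash
python3 -c "
from st import *
s,Rt=st()
f=grab_frame('wrist');cv2.imwrite('pics/w19.png',f)
f=grab_frame('side');cv2.imwrite('pics/s19.png',cv2.resize(f[150:320,180:330],None,fx=3.5,fy=3.5,interpolation=cv2.INTER_CUBIC))
"
```

```text
pos [ 553.8 -223.9  125.3] yawy -86.44 tilt [-0. -0.] gap 0.2 F [ 0.2 -2.7  2. ] t 19.9 q [-0.02  0.61  0.6   1.7  -0.4   0.96 -0.78]
```

View pics/w19.png

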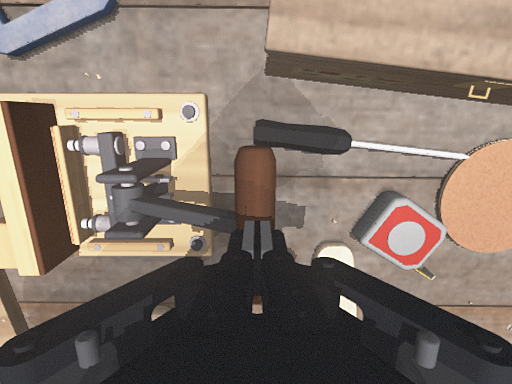

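View pics/s19.png

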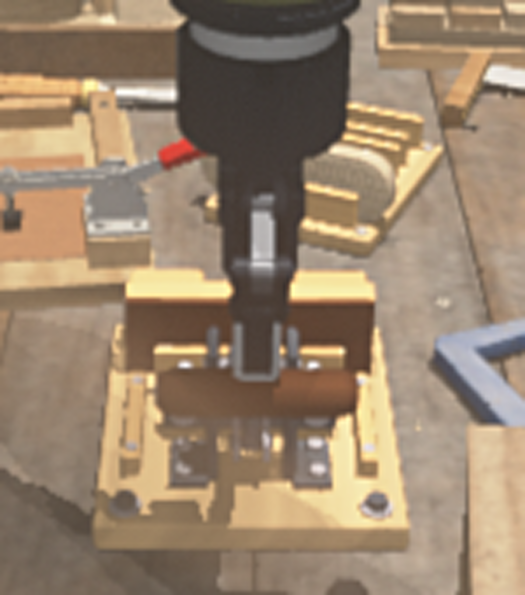

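>>> apply_moves(deltas="0 3 6 0 1;0 3 6 0 1;0 2 6 0 1;0 0 0 0 1")

```text
clock: 20.4
ee_pos: [554.0, -231.4, 106.6]
ee_rot: [-3.139, -0.098, 0.002]
wrist_force: [0.6, -1.7, 2.2]
finger_gap: 0.3
```

>>> apply_moves(deltas="0 1 4 0 1;0 1 3 0 1;0 0 0 0 1")

```text
clock: 20.7
ee_pos: [554.3, -233.5, 100.3]
ee_rot: [-3.14, -0.098, 0.001]
wrist_force: [-0.9, -2.0, 2.2]
finger_gap: -0.1
```

>>> apply_moves(deltas="0 0.5 3 0 1;0 0 0 0 1;0 0 0 0 1")

```text
clock: 21.0
ee_pos: [554.5, -233.9, 97.7]
ee_rot: [-3.14, -0.099, 0.0]
wrist_force: [-1.5, -1.7, 2.2]
finger_gap: -0.5
```

Now looking for the shoe contact by the force rise.

>>> apply_moves(deltas="0 0.3 2 0 1;0 0 0 0 1;0 0 0 0 1")

```text
clock: 21.3
ee_pos: [554.6, -234.4, 95.8]
ee_rot: [3.14, 0.099, 0.0]
wrist_force: [-0.0, -1.2, 2.6]
finger_gap: 0.1
```

>>> apply_moves(deltas="0 0.3 2 0 1;0 0 0 0 1;0 0 0 0 1")

```text
clock: 21.6
ee_pos: [554.6, -234.9, 93.9]
ee_rot: [3.14, 0.098, 0.0]
wrist_force: [-1.2, -2.8, 5.0]
finger_gap: -0.1
```

>>> apply_moves(deltas="0 0.3 2 0 1;0 0 0 0 1;0 0 0 0 1")

```text
clock: 21.9
ee_pos: [554.7, -235.4, 92.0]
ee_rot: [3.139, 0.098, 0.0]
wrist_force: [-1.4, -3.0, 5.6]
finger_gap: -0.4
```

>>> apply_moves(deltas="0 0.2 2 0 1;0 0 0 0 1;0 0 0 0 1")

```text
clock: 22.2
ee_pos: [554.7, -235.9, 90.1]
ee_rot: [3.139, 0.098, 0.001]
wrist_force: [-0.9, -5.1, 5.1]
finger_gap: -0.0
```

```bash
python3 -c "
from st import *
s,Rt=st()
f=grab_frame('wrist');cv2.imwrite('pics/w20.png',f);cv2.imwrite('pics/w20z.png',cv2.resize(f[70:270,0:260],None,fx=3,fy=3,interpolation=cv2.INTER_CUBIC))
f=grab_frame('side');cv2.imwrite('pics/s20.png',cv2.resize(f[200:320,190:310],None,fx=4.5,fy=4.5,interpolation=cv2.INTER_CUBIC))
"
```

```text
pos [ 554.7 -235.9   90.1] yawy -86.43 tilt [0.    0.001] gap -0.0 F [-0.9 -5.1  5.1] t 22.2 q [ 0.02  0.65  0.57  1.72 -0.43  0.9  -0.74]
```

View pics/w20z.png

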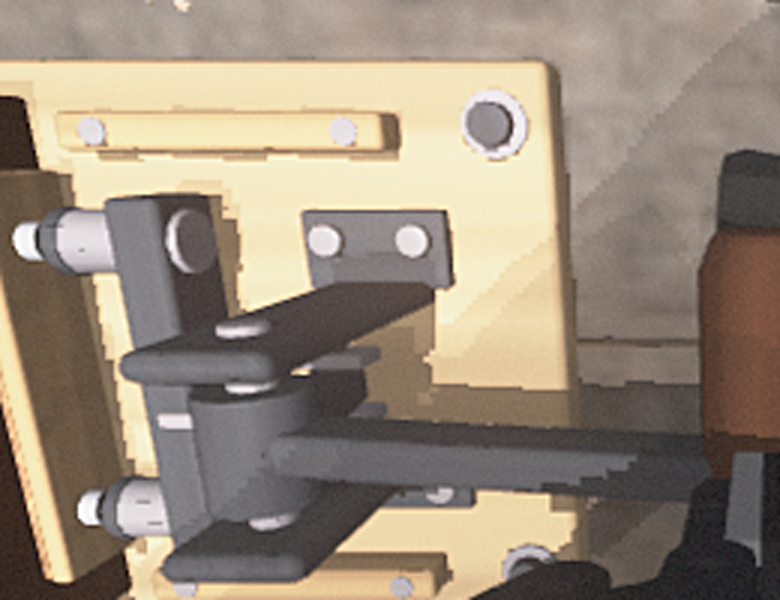

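View pics/s20.png

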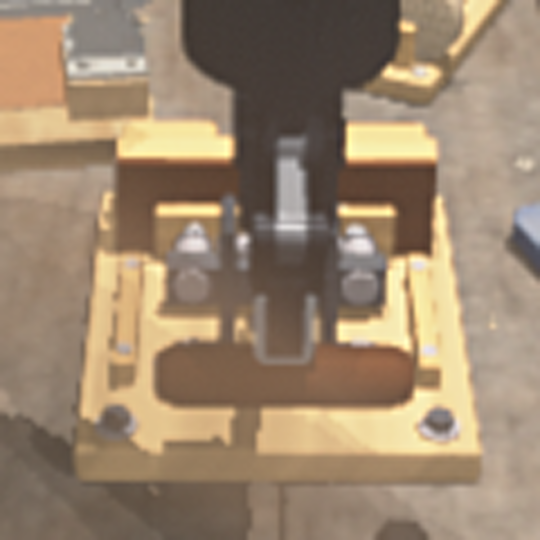

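>>> apply_moves(deltas="0 0.5 2 0 1;0 0 2 0 1;0 0 0 0 1;0 0 0 0 1")

```text
clock: 22.7
ee_pos: [554.7, -236.8, 86.3]
ee_rot: [3.139, 0.097, 0.001]
wrist_force: [-0.6, -5.2, 6.3]
finger_gap: 0.0
```

```bash
python3 -c "
from st import *
s,Rt=st()
f=grab_frame('wrist');cv2.imwrite('pics/w21.png',f);cv2.imwrite('pics/w21z.png',cv2.resize(f[100:260,0:100],None,fx=5,fy=3.7*5/3.7,interpolation=cv2.INTER_CUBIC)[:590*2])
for n in ('w18','w19','w20'):
  g=cv2.imread('pics/%s.png'%n)
print(regions_of('wrist','squeeze')[:1] and 1)
for r in pinpoint('wrist','handle_mid')[:2]: print(r)
"
```

```text
pos [ 554.7 -236.8   86.3] yawy -86.44 tilt [0.001 0.002] gap 0.0 F [-0.6 -5.2  6.3] t 22.7 q [ 0.02  0.65  0.57  1.73 -0.44  0.89 -0.73]
1
{'pixel': [226.2, 255.1], 'conf': 0.59}
```

```bash
python3 -c "
import cv2,numpy as np
o=[cv2.resize(cv2.imread('pics/%s.png'%n)[y:y+80,x:x+100],None,fx=3.8,fy=3.8,interpolation=cv2.INTER_CUBIC) for n,x,y in (('w18',100,110),('w19',50,110),('w20',0,120),('w21',0,120))]
cv2.imwrite('pics/cmp.png',np.vstack([np.hstack(o[:2]),np.hstack(o[2:])]))"
```

```text
(no output)
```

View pics/cmp.png

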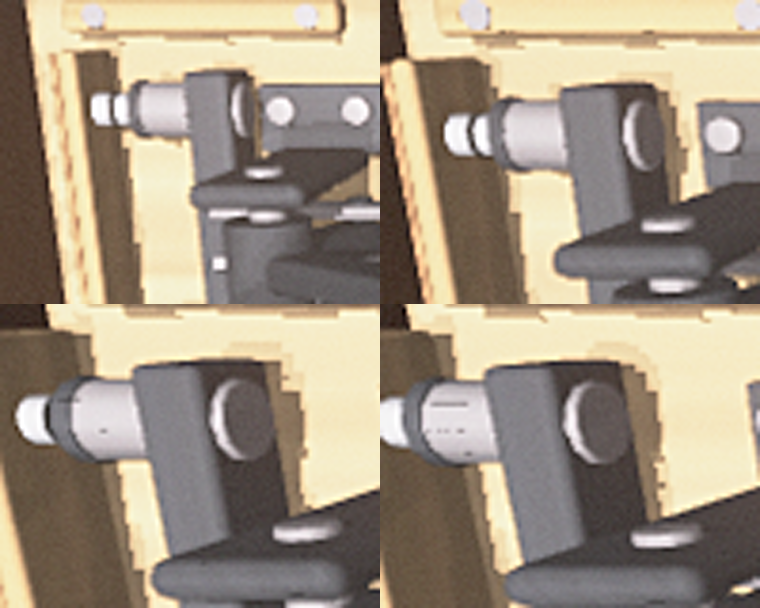

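>>> apply_moves(deltas="0 0 2 0 1;0 0 0 0 1;0 0 1.5 0 1;0 0 0 0 1;0 0 0 0 1")

```text
clock: 23.35
ee_pos: [554.8, -237.4, 83.1]
ee_rot: [3.138, 0.097, 0.002]
wrist_force: [-2.1, -5.9, 7.3]
finger_gap: 0.2
```

```bash
python3 -c "
from st import *
s,Rt=st()
f=grab_frame('wrist');cv2.imwrite('pics/w22.png',f);
f=grab_frame('side');cv2.imwrite('pics/s22.png',cv2.resize(f[225:300,205:295],None,fx=8,fy=8,interpolation=cv2.INTER_CUBIC))
f=grab_frame('top');cv2.imwrite('pics/t22.png',cv2.resize(f[140:260,250:400],None,fx=5,fy=5,interpolation=cv2.INTER_CUBIC))
"
```

```text
pos [ 554.8 -237.4   83.1] yawy -86.46 tilt [0.001 0.002] gap 0.2 F [-2.1 -5.9  7.3] t 23.35 q [ 0.02  0.66  0.57  1.73 -0.44  0.88 -0.73]
```

View pics/w22.png

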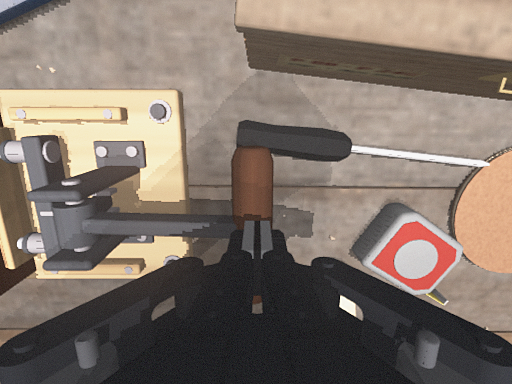

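View pics/s22.png

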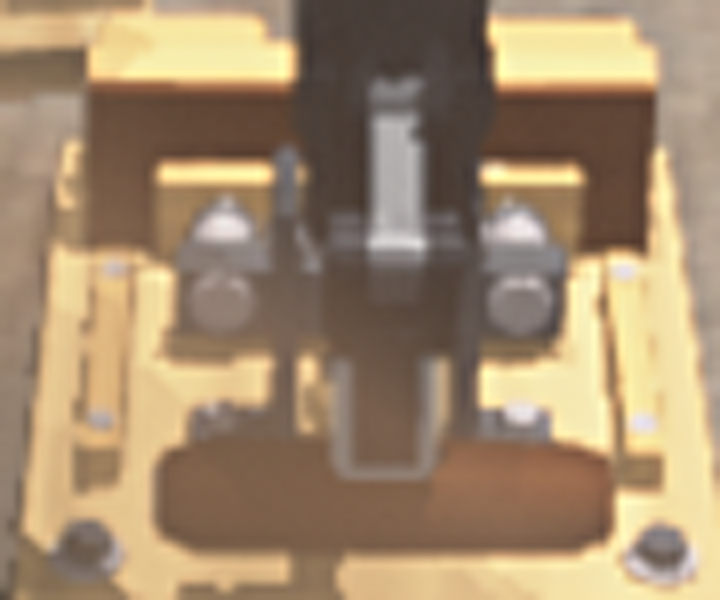

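View pics/t22.png

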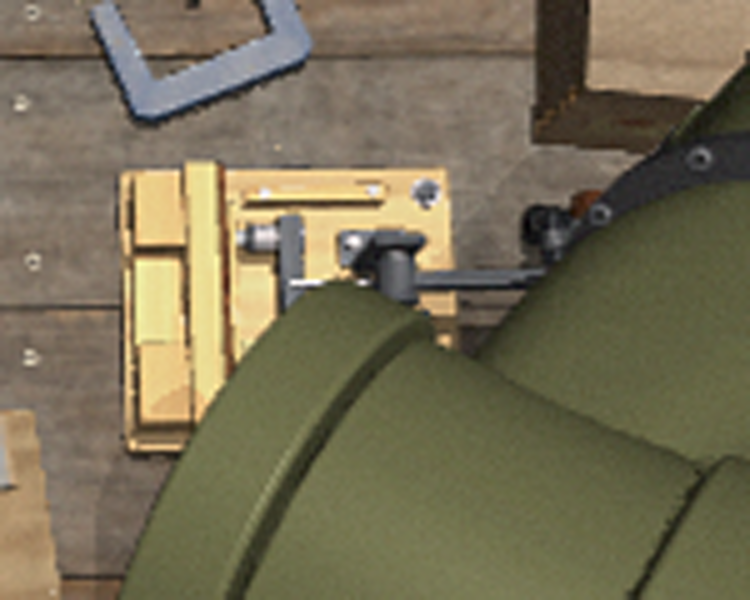

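```bash
python3 -c "
from h import *
r=regions_of('side','handle_mid')[:1]
for th in (.40,.43,.50,.53,.56,.60,.65,.7):
  a=np.radians(35.4)-th;x=-85-110*np.cos(a);z=85+110*np.sin(a)
  for oy in (-38.4,-40.3):
    print(th,round(z,1),oy,proj('side',[543-x*.059,oy+x,z]).round(1),end=' ')
  print()
f=cv2.imread('pics/s0.png') if 0 else None
"
```

```text
0.4 108.8 -38.4 [252.5 276.7] 0.4 108.8 -40.3 [252.4 277.4] 
0.43 105.5 -38.4 [252.4 278.5] 0.43 105.5 -40.3 [252.4 279.2] 
0.5 97.9 -38.4 [252.4 282.6] 0.5 97.9 -40.3 [252.3 283.3] 
0.53 94.7 -38.4 [252.3 284.3] 0.53 94.7 -40.3 [252.3 285. ] 
0.56 91.4 -38.4 [252.3 286. ] 0.56 91.4 -40.3 [252.3 286.7] 
0.6 87.0 -38.4 [252.3 288.2] 0.6 87.0 -40.3 [252.2 288.8] 
0.65 81.5 -38.4 [252.2 290.8] 0.65 81.5 -40.3 [252.1 291.5] 
0.7 76.0 -38.4 [252.1 293.2] 0.7 76.0 -40.3 [252.1 293.9]
```

```bash
python3 -c "
from h import *
for oy in (-38.4,-40.3): print(proj('side',[543+175*.059,oy-175,149]).round(1))
a=cv2.imread('pics/side0.png');
b=grab_frame('side')
cols=(235,268)
def edges(f,c):
  p=f[:,c-2:c+3].astype(float).mean(1); return p
for nm,f,r in (('s0',a,(240,264)),('now',b,(274,300))):
  for c in (230,272): print(nm,c,[(i,tuple(edges(f,c)[i].astype(int))) for i in range(*r)])
f=grab_frame('top');cv2.imwrite('pics/t23.png',cv2.resize(f[175:200,290:320],None,fx=20,fy=20,interpolation=cv2.INTER_CUBIC))
g=cv2.imread('pics/top0.png');cv2.imwrite('pics/t0n.png',cv2.resize(g[175:200,290:320],None,fx=20,fy=20,interpolation=cv2.INTER_CUBIC))
"
```

```text
[252.8 250.8]
[252.7 251.4]
s0 230 [(240, (np.int64(101), np.int64(115), np.int64(133))), (241, (np.int64(101), np.int64(116), np.int64(133))), (242, (np.int64(92), np.int64(110), np.int64(128))), (243, (np.int64(84), np.int64(106), np.int64(128))), (244, (np.int64(79), np.int64(108), np.int64(137))), (245, (np.int64(73), np.int64(101), np.int64(138))), (246, (np.int64(70), np.int64(96), np.int64(141))), (247, (np.int64(71), np.int64(99), np.int64(145))), (248, (np.int64(73), np.int64(100), np.int64(146))), (249, (np.int64(73), np.int64(101), np.int64(146))), (250, (np.int64(72), np.int64(98), np.int64(140))), (251, (np.int64(70), np.int64(96), np.int64(134))), (252, (np.int64(70), np.int64(94), np.int64(130))), (253, (np.int64(71), np.int64(93), np.int64(127))), (254, (np.int64(70), np.int64(91), np.int64(122))), (255, (np.int64(70), np.int64(90), np.int64(118))), (256, (np.int64(70), np.int64(90), np.int64(116))), (257, (np.int64(69), np.int64(90), np.int64(117))), (258, (np.int64(72), np.int64(92), np.int64(118))), (259, (np.int64(108), np.int64(121), np.int64(143))), (260, (np.in
[... 3549 characters left out ...]
152))), (287, (np.int64(80), np.int64(106), np.int64(147))), (288, (np.int64(79), np.int64(105), np.int64(143))), (289, (np.int64(79), np.int64(103), np.int64(139))), (290, (np.int64(78), np.int64(101), np.int64(134))), (291, (np.int64(77), np.int64(99), np.int64(130))), (292, (np.int64(75), np.int64(96), np.int64(125))), (293, (np.int64(79), np.int64(103), np.int64(133))), (294, (np.int64(120), np.int64(165), np.int64(207))), (295, (np.int64(166), np.int64(227), np.int64(248))), (296, (np.int64(165), np.int64(223), np.int64(243))), (297, (np.int64(163), np.int64(221), np.int64(242))), (298, (np.int64(160), np.int64(219), np.int64(240))), (299, (np.int64(154), np.int64(211), np.int64(237)))]
```

View pics/t23.png

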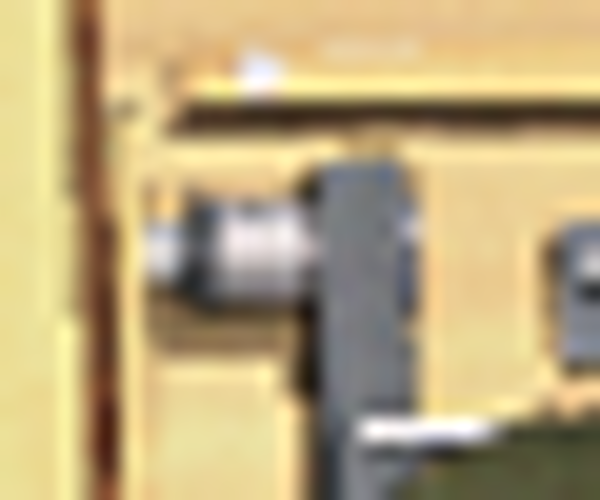

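View pics/t0n.png

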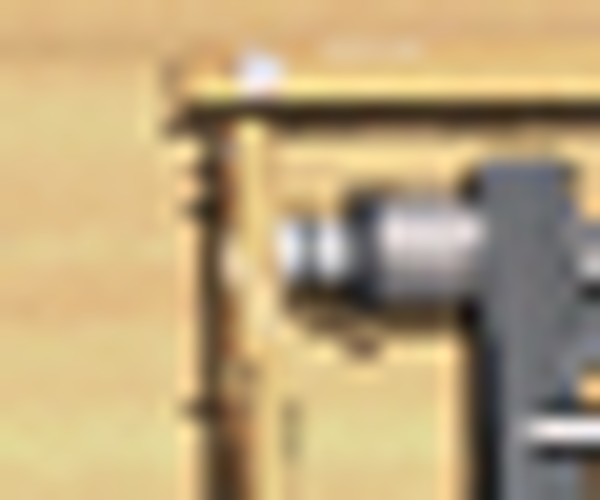

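>>> apply_moves(deltas="0 0 2.2 0 1;0 0 0 0 1;0 0 0 0 1;0 0 0 0 1")

```text
clock: 24.05
ee_pos: [554.9, -237.7, 81.0]
ee_rot: [3.137, 0.097, 0.002]
wrist_force: [-1.8, -6.0, 8.0]
finger_gap: 0.4
```

```bash
python3 -c "
from st import *
s,Rt=st()
f=grab_frame('top');cv2.imwrite('pics/t24.png',cv2.resize(f[175:200,290:320],None,fx=20,fy=20,interpolation=cv2.INTER_CUBIC))
f=grab_frame('side');cv2.imwrite('pics/s24.png',f)
p=f[:,266:276].astype(float).mean((1,2));print(p[276:300].astype(int))
f=grab_frame('wrist');cv2.imwrite('pics/w24.png',cv2.resize(f[110:270,0:110],None,fx=3.7,fy=3.7))
"
```

```text
pos [ 554.9 -237.7   81. ] yawy -86.47 tilt [0.001 0.003] gap 0.4 F [-1.8 -6.   8. ] t 24.05 q [ 0.02  0.66  0.57  1.73 -0.44  0.87 -0.73]
[194 172 148 149 142 116 105 109 113 117 117 115 113 112 109 107 105 100
 107 164 213 207 203 198]
```

View pics/t24.png

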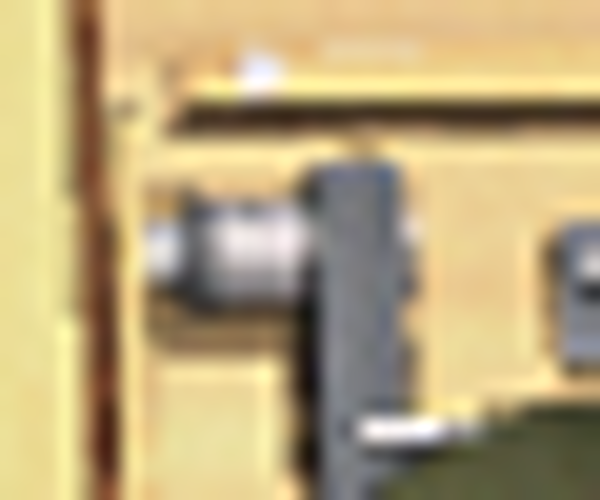

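View pics/s24.png

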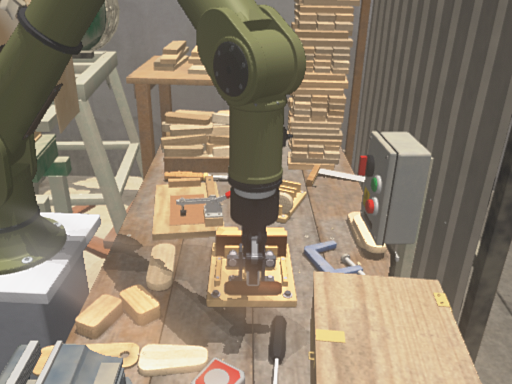

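View pics/w24.png

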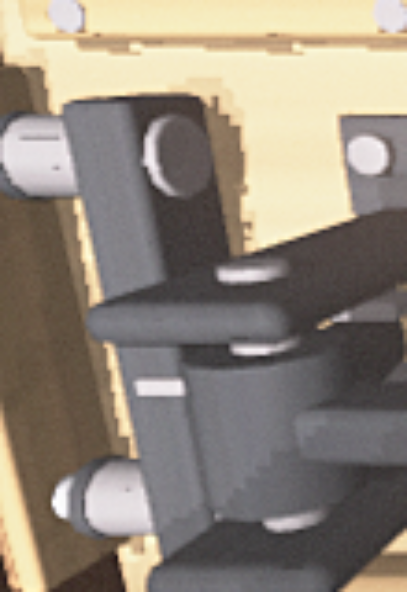

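>>> apply_moves(deltas="0 0 0 0 1;0 0 0 0 1;0 0 0 0 1")

```text
clock: 24.5
ee_pos: [554.8, -237.7, 81.0]
ee_rot: [3.137, 0.097, 0.002]
wrist_force: [-1.6, -6.3, 8.2]
finger_gap: 0.2
```

```bash
python3 -c "
from st import *
st();print(close_job())"
```

```text
pos [ 554.8 -237.7   81. ] yawy -86.47 tilt [0.001 0.003] gap 0.2 F [-1.6 -6.3  8.2] t 24.5 q [ 0.02  0.66  0.57  1.73 -0.44  0.87 -0.73]
the job is handed in; nothing more can be done
None
```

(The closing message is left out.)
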